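# Weigh a vacuum manifold block on the two-pan balance

## Robot

A 6-joint arm with a two-finger parallel gripper is mounted at the origin on the work surface. World frame = base frame: x ahead of the robot, y to its left, z up, the work surface at z = 0. Lengths are in mm, angles in rad, forces in N, time in s.
With the tool pointing down it reaches from about 275 to 1000 mm from the base axis. Payload 8.4 kg.
Tool frame: the origin (TCP) lies between the finger pads; the fingertips stand r.nose_length ahead of it and the grasp point (between the pads) lies 8 mm behind it (r.nose_length is the distance from the TCP to the fingertips, in mm); y points along the fingers, x is the direction in which the jaws open and shut, and the axes are right-handed (so a half turn about y gives the same grasp; the last joint's range is limited). The gripper opens to 85 mm and grips with 20 to 120 N. Pads are 22 mm wide; open, the fingers measure 114 mm over their backs; the gripper's body (76 mm by 85 mm) begins 54 mm behind the grasp point. The pads swing forward as they close: fully open they stand 13 mm farther back than shut.
Start: joints at [-0.002, 0.353, 1.633, -0, 1.155, -0.002], TCP at [625.002, -0, 242.281] pointing down, gripper open.
Joint ranges: [-2.63, 2.63], [-0.92, 2.1], [0.06, 2.66], [-1.3, 4.44], [0, 2.69], [-3.02, 3.02]. Speed limits (rad/s): [2.22, 2.22, 2.79, 3.14, 3.14, 3.14].

## Interface

Orientations are given as [roll, pitch, yaw] about the fixed x, y, z axes, in that order (R = Rz(yaw) Ry(pitch) Rx(roll)).
In Python, from rig import r, cams, order gives the robot as it stands. The module is installed in compiled form; this text tells all that it offers.
- The arm moves only by the shell command python3 -m crank 'ROWS' [FORCE]. ROWS is JSON, a list of rows, each a list of 7 numbers: the turn, a rotation vector about the tool's x, y, z in degrees, then the shift along the tool's x, y, z in cm, then the opening, from -1 (shut) to 1 (fully open). A call has exactly 10 rows; each row shifts and turns the pose as measured when the row begins, along the tool's axes as they then stand; what a row does not reach is not made up. A row lasts 1/12 s, in which the tool goes at most 41.7 mm and 7.16 degrees, less where a joint would pass 70% of its speed; a pose out of reach is approached as far as the arm can. A call with a gripper value outside its range is refused whole. The fingers move at their own pace and stop on an object; FORCE is the grip in N (left out, the last holds). Time passes only in rows, so rows that do not move let the fingers close, or fill a call up. It gives the time, the measured TCP pose, the force and the opening at its end, in the units of the state.
- r.sense(): the state, without advancing time (a new reading comes with each control period).
- cams.grab_frame(name): name is "scene" or "side" or "wrist"; returns the picture (384x512x3 uint8, blue, green, red); there is no depth.
- cams.camera_info(name): a dict with "intrinsics" (3x3 intrinsics, pixels), "view" (4x4, takes a point from world to camera coordinates); the wrist camera has in their place "hand_eye" (4x4, takes a point from camera to tool coordinates, whose origin is the TCP and whose axes are the tool frame's). Camera axes: x right, y up, looking along -z (the intrinsics and any distortion apply to the point x, -y, -z); pixel columns grow to the right and rows downward; lengths in mm; the calibration is good to about 2 mm. A picture is of the moment at which its call begins: read the wrist's pose just before it. camera_info takes no time and is no camera call.
- order.sign_off(): hands the job in, once; it reports no verdict.
The state is a dict: "clock": time; "qpos": joint angles; "qvel": joint speeds; "joint_efforts": joint torques, N m; "eef_pos": TCP position; "tcp_rot": TCP orientation; "contact_force": force on the tool from outside, world axes, zero at the start; "wrist_torque": the same for the moment, N m; "opening": opening from 0.0 (shut) to 1.0 (fully open).
Only numpy, scipy, OpenCV 4.12 (cv2) and the standard library are available. Lean on these libraries where they do the work, as an engineer would, in place of code of your own. Each camera call takes 0.05 s, during which the arm holds its last target.

## Task

Weigh the aluminium manifold block that is tucked halfway under the low plywood shelf: pull it all the way out by its free end onto the open bench and let go, then pick it up by its middle and lay it flat on the centre of the balance's rectangular pan and let go. After that, stand knob weights on the round pan, the largest first, until the beam comes level (pointer between the two marks) and stays so. Weights that are not needed stay standing on the bench; set things down rather than drop them, and do not disturb the tools, cups and tape lying around.

Things in the scene. Friction and masses are not known exactly. Their poses are not given: they have to be found in the camera images.
- manifold: the part to weigh: bare aluminium block 40 (its x) x 180 (its y) x 36 mm (z), origin at the centre of its underside, z up; two brass port stubs, 18 mm across, stand 7 mm above its top at y = +42 and -42 mm. Its mass is not known: between about 250 and 390 g, so one or two of the weights are enough. At the start its +y end sticks out of the shelf's +y side by about 55 to 75 mm; the middle and the other end are under the shelf, standing on the bench
- manifold_middle (a point): centre of the manifold block, 18 mm above its underside; grip it here, across the 40 mm width, for the carry
- manifold_tail (a point): middle of the block's -y end face, the end hidden under the shelf at the start
- riser: low fixed plywood shelf: board 170 (x) x 220 (y) mm, underside 52 mm and top 64 mm above the bench, on two 14 mm side boards along its x edges; open at its +y and -y ends, the block slides out along +y (board edge at y = +110 mm). A cardboard box with two pots, up to 130 mm high, stands on its -y half. Origin on the bench under its centre
- balance: fixed stand of the two-pan balance: grey foot 120 (x) x 200 (y) x 20 mm with a column; origin on the bench under the column. The beam lies along its y, pivot 100 mm above the bench; arms 140 mm: rectangular pan on the +y arm, round pan on the -y arm. A pointer rises from the beam's middle to 203 mm above the bench in front (+x) of a white scale plate with two black marks that reaches 198 mm
- beam (a joint): tilt of the beam, rad: 0 level (also when empty), positive when the rectangular pan is the lower one. It tips 0.014 rad for every 10 g of difference between the pans, up to stops at +0.2 and -0.2 rad, springs back and settles in about 1 s. Where on a pan the load stands makes no difference. The pointer is between the marks within 0.055 rad
- part_pan_top (a point): centre of the upper face of the rectangular steel pan, 110 (x) x 160 (y) x 5 mm, no rim; axes as the balance; stays horizontal and is 133 mm above the bench when level, up to 28 mm lower or higher when tipped
- weight_pan_top (a point): centre of the upper face of the round steel pan, 170 mm across, 5 mm thick, no rim; axes as the balance; stays horizontal and is 133 mm above the bench when level, up to 28 mm lower or higher when tipped
- weight_240: largest knob weight, 240 g, bare aluminium: cylinder 46 mm across and 54 mm high with a grip rod 20 mm across and 30 mm high on top (84 mm in all); origin at the centre of its underside, z up; stands on the bench
- weight_120: middle knob weight, 120 g: cylinder 36 mm across and 44 mm high with a grip rod 20 mm across and 30 mm high on top (74 mm in all); origin at the centre of its underside
- weight_60: smallest knob weight, 60 g: cylinder 28 mm across and 36 mm high with a grip rod 20 mm across and 30 mm high on top (66 mm in all); origin at the centre of its underside
- tape: bystander: grey tape roll lying flat, 84 mm across, 25 mm high; origin at the centre of its underside
- cup: bystander: clear cup, 72 mm across, 90 mm high; origin at the centre of its underside
- jug: bystander: white jug with a handle, 110 mm across, 140 mm high; origin at the centre of its underside
- spatula: bystander: spatula lying on the bench beyond the weights
- driver: bystander: screwdriver lying on the bench beyond the balance
- wrench: bystander: wrench lying on the bench on the robot's side of the balance
There are look-alikes about, which are no part of the job. Leave any red or turquoise look-alike of the weight_240 alone.

How it is judged (in metres and radians):
On the way, in this order (a step that is already met when the one before it is completed fails the run):
1. the block lies on the open bench, wholly out from under the shelf, and has been let go (y of manifold_tail in the frame of riser above 0.112 m and height (world z) of manifold below 0.008 m and angle between manifold's own z axis and vertical below 0.1 rad and linear speed of manifold below 0.03 m/s and contact force between the fingers and manifold below 0.1 N), for 0.2 s.
2. the block is held by its middle (within 40 mm) and lifted off the bench (height (world z) of manifold above 0.05 m and distance between the grasp point and manifold_middle below 0.04 m and contact force between the fingers and manifold above 1 N), for 0.1 s.
3. the block lies flat on the middle of the rectangular pan, let go, with no weight yet on the round pan (the beam hangs down on its side) (contact force between manifold and part_pan above 1.5 N and horizontal distance between manifold and part_pan_top below 0.04 m and angle between manifold's own z axis and vertical below 0.1 rad and value of joint beam above 0.17 rad and contact force between the fingers and manifold below 0.1 N), for 0.2 s.
4. the 240 g weight stands on the round pan, let go, and neither of the others is there yet (horizontal distance between weight_240 and weight_pan_top below 0.085 m and contact force between weight_240 and weight_pan above 1 N and angle between weight_240's own z axis and vertical below 0.1 rad and contact force between the fingers and weight_240 below 0.1 N and horizontal distance between each of weight_120, weight_60 and weight_pan_top above 0.085 m), for 0.1 s.
At the end, for the whole second after the job is handed in: The beam is at rest and level within 0.055 rad; the block lies flat on the rectangular pan, its centre within 40 mm of the pan's centre; the 240 g weight stands upright on the round pan; each of the other two weights stands upright either on the round pan or on the bench (value of joint beam between -0.055 and 0.055 rad and velocity of joint beam between -0.04 and 0.04 rad/s and contact force between manifold and part_pan above 1.5 N and horizontal distance between manifold and part_pan_top below 0.04 m and angle between each of manifold, weight_240, weight_120, weight_60's own z axis and vertical below 0.1 rad and horizontal distance between weight_240 and weight_pan_top below 0.085 m and contact force between weight_240 and weight_pan above 1 N and (height (world z) of weight_120 below 0.008 m or (horizontal distance between weight_120 and weight_pan_top below 0.085 m and contact force between weight_120 and weight_pan above 0.5 N)) and (height (world z) of weight_60 below 0.008 m or (horizontal distance between weight_60 and weight_pan_top below 0.085 m and contact force between weight_60 and weight_pan above 0.2 N))); the robot touches nothing.
It fails at once if the block or a weight is dropped or thrown (moves faster than 0.6 m/s, as after a fall of 2 cm, while not held) ((linear speed of manifold above 0.6 m/s and contact force between the fingers and manifold below 0.05 N) or (linear speed of weight_240 above 0.6 m/s and contact force between the fingers and weight_240 below 0.05 N) or (linear speed of weight_120 above 0.6 m/s and contact force between the fingers and weight_120 below 0.05 N) or (linear speed of weight_60 above 0.6 m/s and contact force between the fingers and weight_60 below 0.05 N)).
It fails at once if a bystander (tape, cup, jug, spatula, screwdriver, wrench) is moved by more than 30 mm (distance of any of tape, cup, jug, spatula, driver, wrench from where it was at the start of the episode above 0.03 m).
It also fails if it takes over 72 s, if anything falls off the work surface, if the arm or the gripper's body presses on something with over 40 N, if the wrist force passes 120 N, or if a joint passes its speed limit or range.

## Working session

There is one attempt and no reset: what is moved stays moved. The work goes in short steps, Python scripts to look and compute and a shell command to move; the robot and the scene stay as the last step left them, time stands still between calls to the robot, and variables do not carry over. Pictures are saved under pics/ and viewed, and the job is handed in when it is done.

```bash
mkdir -p pics
python3 - <<'E'
from rig import r,cams,order
import cv2
print(r.sense(), r.nose_length)
for n in ["scene","side","wrist"]:
    im=cams.grab_frame(n); cv2.imwrite(f"pics/{n}0.png",im)
    print(n,cams.camera_info(n))
E
```

```text
{'clock': 0.0, 'qpos': array([-2.35957075e-03,  3.53641265e-01,  1.63411621e+00,  4.06876159e-07,
        1.15519704e+00, -2.38405676e-03]), 'qvel': array([ 0.00131635, -0.00194059,  0.0017076 ,  0.00014931,  0.00140443,
       -0.00044903]), 'joint_efforts': array([-2.03471049e-03, -6.05236173e+01, -3.42063046e+01, -2.62302356e-04,
        9.48130677e-03,  3.61521288e-06]), 'eef_pos': array([6.24550930e+02, 2.64528061e-02, 2.41573635e+02]), 'tcp_rot': array([-1.57079271e+00,  1.36186018e-03,  2.43239478e-05]), 'contact_force': array([ 0.43798868,  0.89650375, -0.49320928]), 'wrist_torque': array([ 0.00395099,  0.00513478, -0.02817865]), 'opening': 0.9972534785109951} 11.0
scene {'intrinsics': array([[488.62163678,   0.        , 260.05139886],
       [  0.        , 488.62163678, 196.11713761],
       [  0.        ,   0.        ,   1.        ]]), 'view': array([[ 4.21812190e-01,  9.06581516e-01, -1.35805840e-02,
        -2.05129541e+02],
       [-6.71599069e-01,  3.22472611e-01,  6.67057798e-01,
         3.38898851e+02],
       [ 6.09121636e-01, -2.72252403e-01,  7.44882180e-01,
     
[... 462 characters left out ...]
      [-5.06390755e-01, -5.85682816e-01,  6.32885489e-01,
        -1.00347231e+03],
       [ 0.00000000e+00,  0.00000000e+00,  0.00000000e+00,
         1.00000000e+00]])}
wrist {'intrinsics': array([[295.93235797,   0.        , 254.88941162],
       [  0.        , 295.93235797, 185.48579038],
       [  0.        ,   0.        ,   1.        ]]), 'hand_eye': array([[ 9.99999474e-01, -1.02092803e-03,  1.01479243e-04,
         6.48365879e-02],
       [ 4.06989075e-04,  3.03949739e-01, -9.52687982e-01,
        -1.31885267e+02],
       [ 9.41781271e-04,  9.52687522e-01,  3.03949994e-01,
         7.78602461e+01],
       [ 0.00000000e+00,  0.00000000e+00,  0.00000000e+00,
         1.00000000e+00]])}
```

View pics/scene0.png

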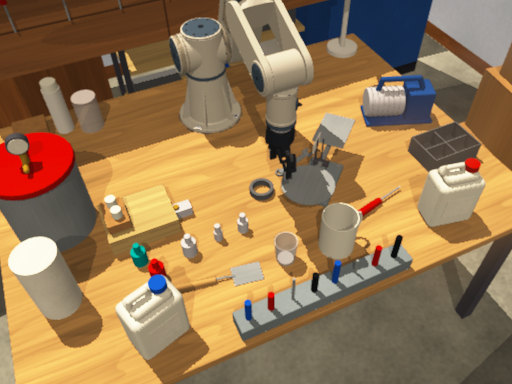

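View pics/side0.png

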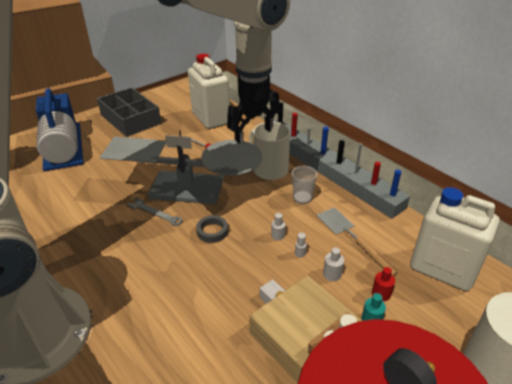

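View pics/wrist0.png

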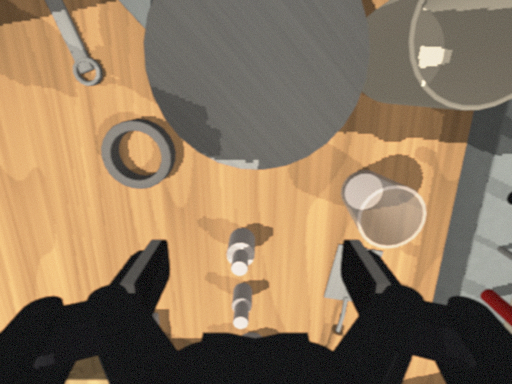

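```bash
cat > h.py <<'E'
from rig import r,cams,order
import numpy as np,cv2
from scipy.spatial.transform import Rotation as R
def info(n):
    c=cams.camera_info(n);K=np.array(c["intrinsics"])
    if n=="wrist":
        s=r.sense();T=np.eye(4);T[:3,:3]=R.from_euler('xyz',s["tcp_rot"]).as_matrix();T[:3,3]=s["eef_pos"]
        C=T@np.array(c["hand_eye"])
    else: C=np.linalg.inv(np.array(c["view"]))
    return K,C
def ray(n,u,v,KC=None):
    K,C=KC or info(n)
    d=np.linalg.inv(K)@[u,v,1]; d=C[:3,:3]@[d[0],-d[1],-d[2]]
    return C[:3,3],d/np.linalg.norm(d)
def onz(n,u,v,z,KC=None):
    o,d=ray(n,u,v,KC); return np.round(o+d*(z-o[2])/d[2],1)
def proj(n,p,KC=None):
    K,C=KC or info(n)
    q=np.linalg.inv(C)@np.append(np.array(p,float),1); x=K@[q[0],-q[1],-q[2]]; return x[:2]/x[2]
def tri(obs):
    A=np.zeros((3,3));b=np.zeros(3)
    for n,u,v in obs:
        o,d=ray(n,u,v);P=np.eye(3)-np.outer(d,d);A+=P;b+=P@o
    return np.round(np.linalg.solve(A,b),1)
def grab(n,tag):
    KC=info(n); im=cams.grab_frame(n); cv2.imwrite(f"pics/{n}{tag}.png",im); return im,KC
def crop(im,x0,y0,x1,y1,k,f):
    cv2.imwrite(f"pics/{f}.png",cv2.resize(im[y0:y1,x0:x1],None,fx=k,fy=k,interpolation=cv2.INTER_CUBIC))
E
python3 - <<'E'
from h import *
a=cv2.imread("pics/scene0.png");b=cv2.imread("pics/side0.png")
crop(a,90,170,290,300,4,"c1");crop(b,240,200,410,340,4,"c2");
crop(a,260,100,360,210,5,"c3");crop(b,90,120,270,210,4,"c4")
E
```

```text
(no output)
```

View pics/c1.png

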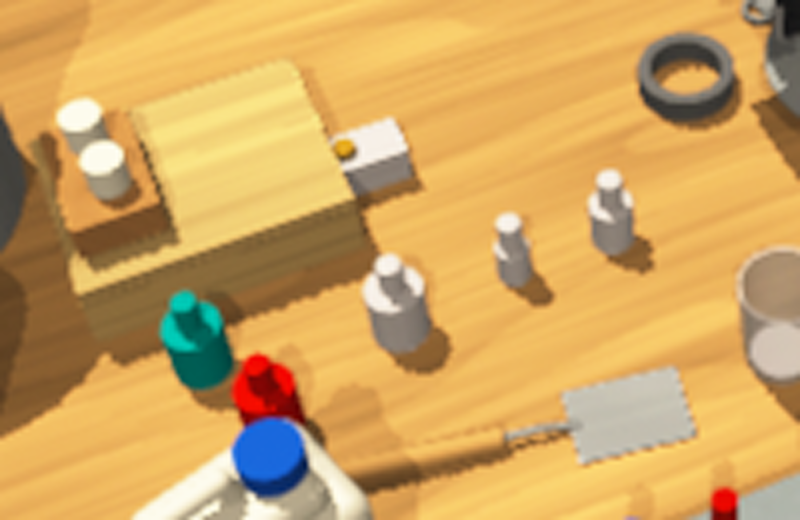

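View pics/c2.png

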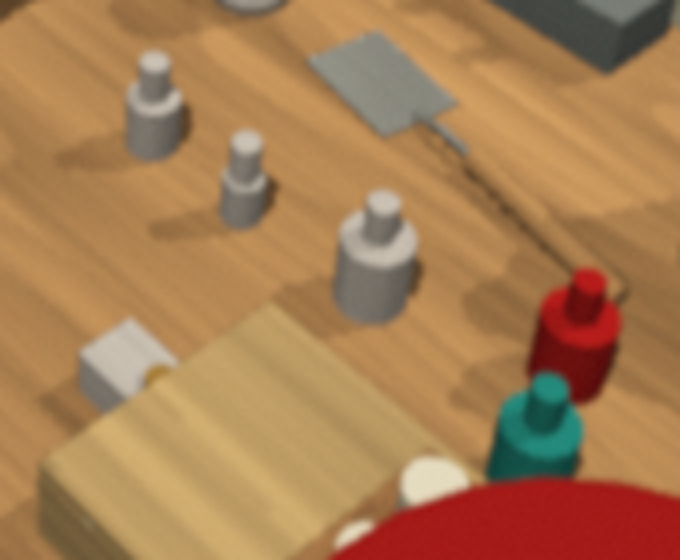

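View pics/c3.png

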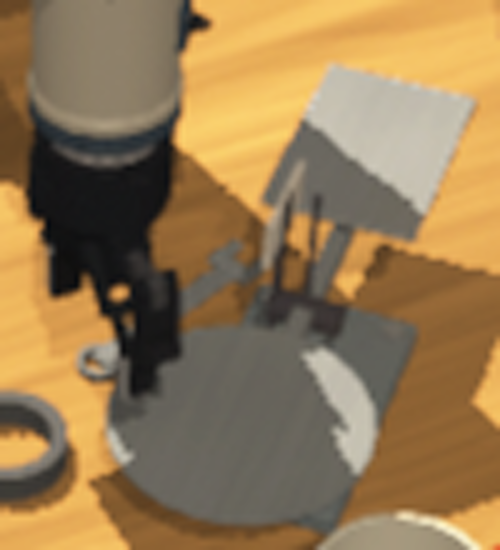

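View pics/c4.png

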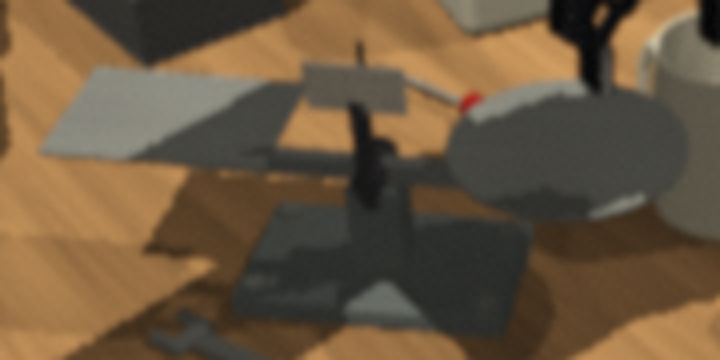

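Run:
```python
from h import *
S=lambda x,y:(90+x/4,170+y/4)
D=lambda x,y:(240+x/4,200+y/4)
for nm,s,d,h in [("240",(390,265),(383,202),84),("60",(509,221),(247,142),66),("120",(610,180),(155,61),74)]:
    print(nm,onz("scene",*S(*s),h),onz("side",*D(*d),h),tri([("scene",*S(*s)),("side",*D(*d))]))
print("block scene corners",[onz("scene",*S(*p),36) for p in [(390,120),(410,153),(335,135),(357,170)]], onz("scene",*S(344,149),43))
print("block side corners",[onz("side",*D(*p),36) for p in [(130,319),(80,358),(178,358),(120,402)]],onz("side",*D(157,376),43))
print("riser scene",[onz("scene",*S(*p),64) for p in [(290,60),(360,208),(70,290)]])
print("riser side",[onz("side",*D(*p),64) for p in [(268,305),(40,465)]], D(268,305))
P=lambda x,y:(260+x/5,100+y/5); Q=lambda x,y:(90+x/4,120+y/4)
print("pan rect scene",[onz("scene",*P(*p),133) for p in [(333,65),(475,100),(413,240),(263,203)]])
print("pan rect side",[onz("side",*Q(*p),133) for p in [(95,66),(40,153),(303,82),(250,170)]])
print("round scene",[onz("scene",*P(*p),133) for p in [(107,425),(240,325),(378,425),(245,523)]])
print("round side",[onz("side",*Q(*p),133) for p in [(447,150),(568,82),(687,150),(568,218)]])
print("tape",onz("scene",*S(686,72),25),"cup top scene",onz("scene",287,241,90), "base plate", [onz("scene",*P(*p),20) for p in [(415,328),(335,530)]])
```

```text
240 [ 622.  -300.9   84. ] [ 616.4 -303.8   84. ] [ 619.4 -300.9   80.2]
60 [ 607.5 -201.2   66. ] [ 604.4 -204.3   66. ] [ 606.2 -201.6   63.6]
120 [ 609.8 -116.7   74. ] [ 604.9 -118.8   74. ] [ 607.4 -116.    70.8]
block scene corners [array([ 442.2, -244.3,   36. ]), array([ 483.4, -241.5,   36. ]), array([ 438.2, -290.7,   36. ]), array([ 481.9, -286.5,   36. ])] [ 462.1 -289.9   43. ]
block side corners [array([ 473.9, -244.8,   36. ]), array([ 433.5, -248. ,   36. ]), array([ 475.8, -283.7,   36. ]), array([ 430.6, -285.8,   36. ])] [ 454.3 -289.6   43. ]
riser scene [array([ 367.7, -302.6,   64. ]), array([ 543.8, -300.8,   64. ]), array([ 524.7, -524.1,   64. ])]
riser side [array([ 523.7, -304.8,   64. ]), array([ 357.9, -305.8,   64. ])] (307.0, 276.25)
pan rect scene [array([349.3, 330.3, 133. ]), array([427.3, 400.8, 133. ]), array([533.6, 284.9, 133. ]), array([457.5, 212.7, 133. ])]
pan rect side [array([420.9, 402.1, 133. ]), array([340.9, 323.7, 133. ]), array([526.1, 286. , 133. ]), array([440.8, 213.7, 133. ])]
round scene [array([596.6,  24.3, 133. ]), array([554.5, 141.8, 133. ]), array([669.8, 176.5, 133. ]), array([704.9,  62.9, 133. ])]
round side [array([556.7, 147.7, 133. ]), array([673.2, 162.9, 133. ]), array([683.5,  41.5, 133. ]), array([572.9,  31.9, 133. ])]
tape [490.2   4.   25. ] cup top scene [769.6 -43.1  90. ] base plate [array([513.2, 313.7,  20. ]), array([653.2, 166.8,  20. ])]
```

Scene0/side0: bare aluminium 240 candidate is the large silver one at scene (189,246). The turquoise (139,254) and red (157,270) look-alikes are left alone. The 60 is at (218,232), the 120 at (243,224). The block's free end is at scene (184,208). I move above the block's end.

```bash
python3 -m crank '[[0,0,0,-1.7,1.2,-2.7,1],[0,0,0,-1.7,1.2,-2.7,1],[0,0,0,-1.7,1.2,-2.7,1],[0,0,0,-1.7,1.2,-2.7,1],[0,0,0,-1.7,1.2,-2.7,1],[0,0,0,-1.7,1.2,-2.7,1],[0,0,0,-1.7,1.2,-2.7,1],[0,0,0,-1.7,1.2,-2.7,1],[0,0,0,-1.7,1.2,-2.7,1],[0,0,0,-1.7,1.2,-2.7,1]]' 60
python3 - <<'E'
from h import *
im,KC=grab("wrist","1"); print(r.sense()["eef_pos"],r.sense()["tcp_rot"])
E
```

```text
clock: 0.98
eef_pos: [452.7, -275.1, 117.4]
tcp_rot: [-1.57, -0.006, 0.009]
contact_force: [0.4, -0.2, 0.5]
opening: 0.997
[ 449.00991982 -278.14791074  115.15315472] [-1.56959769 -0.00192163  0.00878938]
```

View pics/wrist1.png

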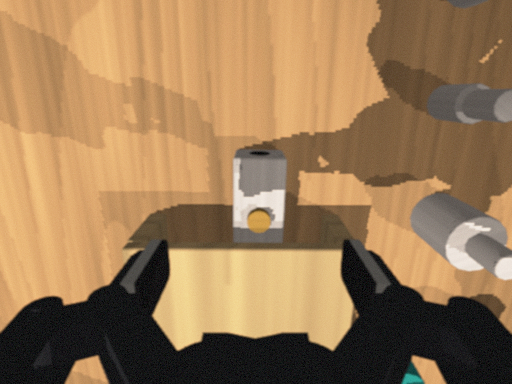

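Run:
```python
from h import *
im=cv2.imread("pics/wrist1.png"); crop(im,180,120,360,260,4,"c5")
s=r.sense();print(s["eef_pos"],s["clock"],s["qvel"])
im,KC=grab("wrist","2");crop(im,180,120,360,260,4,"c6")
```

```text
[ 449.00991982 -278.14791074  115.15315472] 1.0333 [ 0.07544065 -0.01123534 -0.00676423  0.01750729  0.06611344  0.13331282]
```

View pics/c6.png

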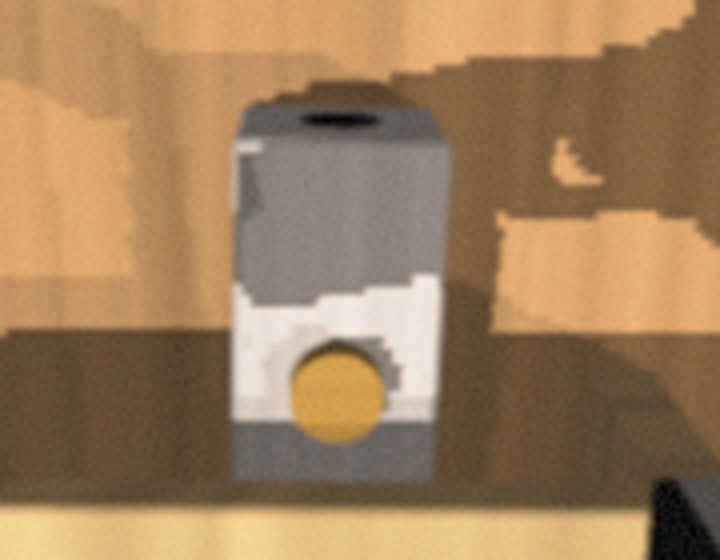

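Run:
```python
from h import *
s=r.sense();print(s["eef_pos"],s["tcp_rot"])
C=lambda x,y:(180+x/4,120+y/4)
for p,z in [((233,140),36),((450,142),36),((233,420),36),((436,420),36),((339,397),43),((100,505),64),((600,505),64)]: print(p,onz("wrist",*C(*p),z))
```

```text
[ 450.36030141 -276.29300346  116.03658657] [-1.56846591 -0.00223954  0.00591489]
(233, 140) [ 438.2 -242.7   36. ]
(450, 142) [ 477.8 -242.8   36. ]
(233, 420) [ 437.7 -298.5   36. ]
(436, 420) [ 477.5 -298.2   36. ]
(339, 397) [ 458.1 -290.3   43. ]
(100, 505) [ 415.9 -301.7   64. ]
(600, 505) [ 503.2 -301.2   64. ]
```

```bash
python3 -m crank '[[0,0,0,0.4,0.5,0.7,1],[0,0,0,0.4,1,0.7,1],[0,0,0,0,1.5,0,1],[0,0,0,0,1.5,0,1],[0,0,0,0,1.5,0,1],[0,0,0,0,1.5,0,1],[0,0,0,0,1.2,0,1],[0,0,0,0,0.7,0,1],[0,0,0,0,0,0,1],[0,0,0,0,0,0,1]]'; python3 -c "
from h import *
grab('wrist','3')"
```

```text
clock: 1.92
eef_pos: [467.3, -249.8, 15.5]
tcp_rot: [-1.568, -0.006, 0.014]
contact_force: [0.4, -0.2, 0.1]
opening: 1.0
```

View pics/wrist3.png

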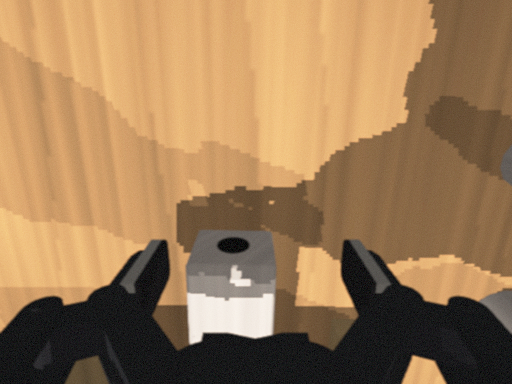

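```bash
python3 -m crank '[[0,0.8,0,-0.5,-0.2,-0.6,1],[0,0,0,-0.2,0,-0.3,1],[0,0,0,0,0,0,1],[0,0,0,0,0,0,1],[0,0,0,0,0,0,-0.5],[0,0,0,0,0,0,-0.5],[0,0,0,0,0,0,-0.5],[0,0,0,0,0,0,-0.5],[0,0,0,0,0,0,-0.5],[0,0,0,0,0,0,-0.5]]' 60; python3 -c "
from h import *
grab('wrist','4')"
```

```text
clock: 2.8
eef_pos: [461.4, -261.1, 21.7]
tcp_rot: [-1.571, -0.011, -0.003]
contact_force: [-0.6, -0.7, -1.8]
opening: 0.456
```

View pics/wrist4.png

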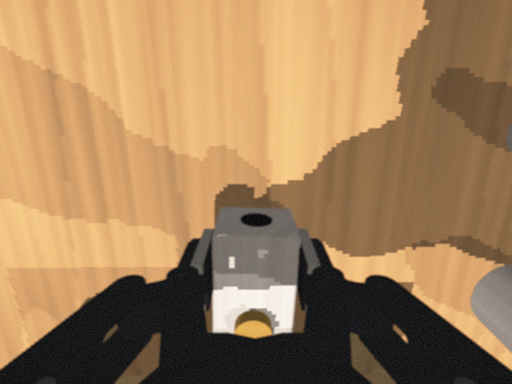

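```bash
python3 -m crank '[[0,0,0,0,0,0.8,-0.5],[0,0,0,0,0,1.5,-0.5],[0,0,0,0,0,2,-0.5],[0,0,0,0,0,2,-0.5],[0,0,0,0,0,2,-0.5],[0,0,0,0,0,2,-0.5],[0,0,0,0,0,2,-0.5],[0,0,0,0,0,1.2,-0.5],[0,0,0,0,0,0.3,-0.5],[0,0,0,0,0,0,-0.5]]'; python3 -c "
from h import *
grab('scene','5')"
```

```text
clock: 3.68
eef_pos: [463.7, -117.0, 21.7]
tcp_rot: [-1.576, -0.017, -0.002]
contact_force: [-0.9, -2.1, -0.8]
opening: 0.463
```

View pics/scene5.png

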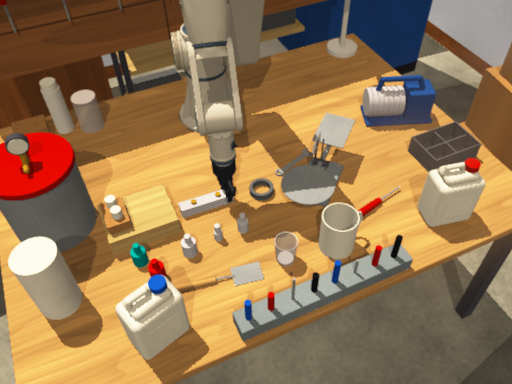

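```bash
python3 -m crank '[[0,0,0,0,0,0,1],[0,0,0,0,0,0,1],[0,0,0,0,0,0,1],[0,0,0,0,0,0,1],[0,0,0,0,0,0,1],[0,0,0,0,0,0,1],[0,0,0,0,0,0,1],[0,0,0,0,-1.0,0,1],[0,0,0,0,-2.5,0,1],[0,0,0,0,-2.5,0,1]]'; python3 -c "
from h import *
im,_=grab('wrist','6');s=r.sense();print(s['eef_pos'])
im,_=grab('scene','6');crop(im,150,160,290,260,5,'c7')"
```

```text
clock: 4.57
eef_pos: [459.2, -119.0, 79.9]
tcp_rot: [-1.573, -0.008, -0.007]
contact_force: [0.6, -0.4, -0.2]
opening: 1.002
[ 461.42417276 -119.54659237   84.04099162]
```

View pics/wrist6.png

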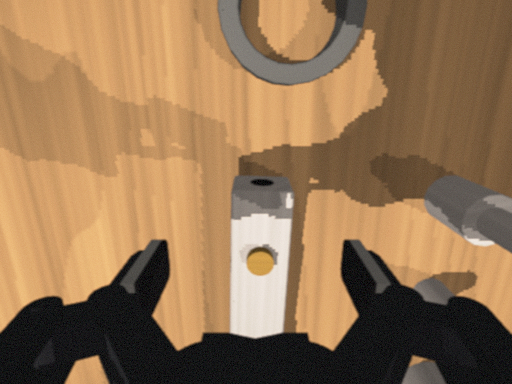

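View pics/c7.png

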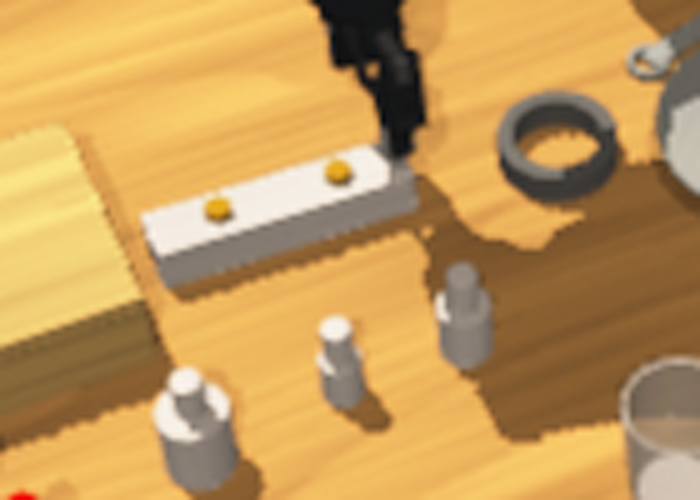

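Run:
```python
from h import *
print(onz("wrist",260,262,43),onz("wrist",233,191,36),onz("wrist",294,193,36),onz("wrist",230,334,36),onz("wrist",283,336,36))
print(onz("scene",193.6,201.2,43),onz("scene",217.8,194.2,43)); print(r.sense()["eef_pos"],r.sense()["tcp_rot"])
```

```text
[ 465.9 -150.1   43. ] [ 448.9 -102.5   36. ] [ 487.9 -104.3   36. ] [ 443.4 -216.5   36. ] [ 483.5 -219.3   36. ]
[ 462.2 -229.2   43. ] [ 467.8 -145.9   43. ]
[ 461.99742353 -119.67573833   82.7027433 ] [-1.57465756 -0.01480684 -0.00697326]
```

```bash
python3 -m crank '[[0,1,0,0,0,-1.5,1],[0,1.5,0,0.2,0,-2.5,1],[0,0,0,0,0.5,-2,1],[0,0,0,0,1.3,-0.7,1],[0,0,0,0,1.6,0,1],[0,0,0,0,1.6,0,1],[0,0,0,0,0.8,0,1],[0,0,0,0,0,0,1],[0,0,0,0,0,0,1],[0,0,0,0,0,0,1]]'; python3 -c "
from h import *
im,_=grab('wrist','7');s=r.sense();print(s['eef_pos'],s['tcp_rot'])
im,_=grab('side','7')"
```

```text
clock: 5.5
eef_pos: [464.7, -190.6, 26.7]
tcp_rot: [-1.576, -0.022, -0.052]
contact_force: [-1.3, 0.7, 0.9]
opening: 1.0
[ 464.82467656 -190.5833942    26.87431375] [-1.57625798 -0.02233021 -0.05155416]
```

View pics/wrist7.png

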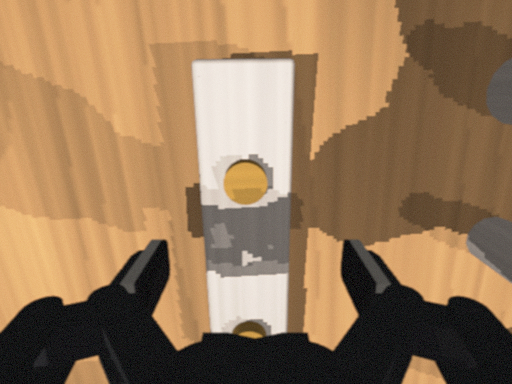

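View pics/side7.png

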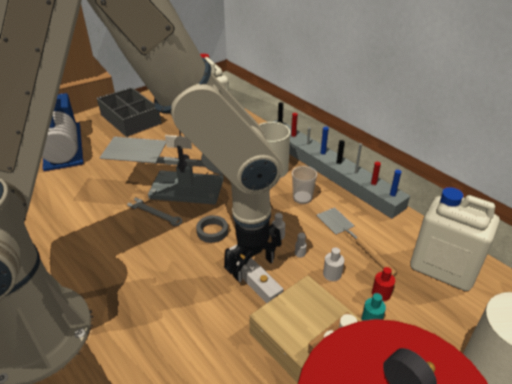

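```bash
python3 -m crank '[[0,0,1.2,0,0.6,0,1],[0,0,0,0,0.4,0,1],[0,0,0,0,0,0,1],[0,0,0,0,0,0,-0.6],[0,0,0,0,0,0,-0.6],[0,0,0,0,0,0,-0.6],[0,0,0,0,0,0,-0.6],[0,0,0,0,0,0,-0.6],[0,0,0,0,0,0,-0.6],[0,0,0,0,0,0,-0.6]]' 70
python3 -m crank '[[0,0,0,0,-0.5,0,-0.6],[0,0,0,0,-1,0,-0.6],[0,0,0,0,-1.5,0,-0.6],[0,0,0,0,-2,0,-0.6],[0,0,0,0,-2,0,-0.6],[0,0,0,0,-2,0,-0.6],[0,0,0,0,-1,0,-0.6],[0,0,0,0,-0.5,0,-0.6],[0,0,0,0,0,0,-0.6],[0,0,0,0,0,0,-0.6]]'
python3 -c "
from h import *
im,_=grab('side','8');crop(im,150,120,350,300,4,'c8')
s=r.sense();print(s['eef_pos'],s['tcp_rot'],s['contact_force'])"
```

```text
clock: 6.43
eef_pos: [466.0, -190.6, 18.0]
tcp_rot: [-1.577, -0.002, -0.051]
contact_force: [-0.5, 0.4, -0.8]
opening: 0.456
clock: 7.27
eef_pos: [463.4, -188.9, 131.1]
tcp_rot: [-1.576, 0.002, -0.051]
contact_force: [-0.2, 0.3, -3.9]
opening: 0.454
[ 463.33431882 -188.87693089  130.91788103] [-1.57589323  0.00185304 -0.05090232] [ 0.63660368  0.37874629 -2.84443677]
```

View pics/c8.png

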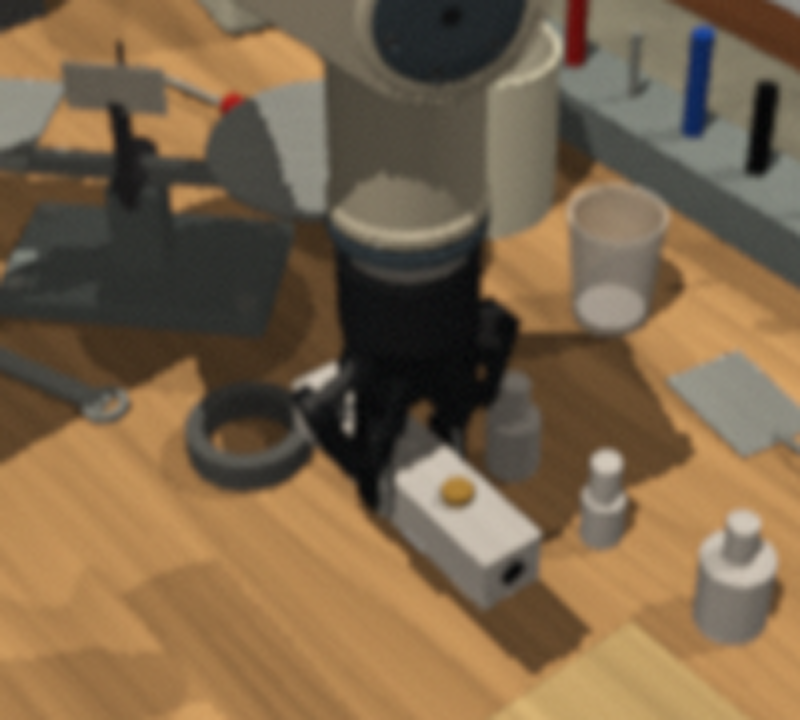

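```bash
python3 -m crank '[[0,0,0,0,-1.5,1,-0.6],[0,0,0,-0.3,-1.5,2,-0.6],[0,0,0,-0.5,-1.5,3,-0.6],[0,0,0,-0.5,-1.5,3.5,-0.6],[0,0,0,-0.5,-1.5,3.5,-0.6],[0,0,0,-0.5,-1.5,3.5,-0.6],[0,0,0,-0.5,-1,3.5,-0.6],[0,0,0,-0.5,0,3.5,-0.6],[0,0,0,-0.5,0,3.5,-0.6],[0,0,0,-0.5,0,3.5,-0.6]]'
python3 -m crank '[[0,0,0,-0.4,0,3.5,-0.6],[0,0,0,-0.4,0,3.5,-0.6],[0,0,0,-0.3,0,3.5,-0.6],[0,0,0,-0.2,0,2.5,-0.6],[0,0,0,0,0,1.5,-0.6],[0,0,0,0,0,0.5,-0.6],[0,-5,0,0,0,0,-0.6],[0,-6,0,0,0,0,-0.6],[0,-6,0,0,0,0,-0.6],[0,-6,0,0,0,0,-0.6]]'
python3 -c "
from h import *
grab('side','9')
im,_=grab('scene','9');crop(im,260,60,400,210,4,'c9')
s=r.sense();print(s['eef_pos'],s['tcp_rot'],s['contact_force'])"
```

```text
clock: 8.15
eef_pos: [431.5, 125.9, 225.9]
tcp_rot: [-1.575, 0.015, -0.061]
contact_force: [1.3, -0.1, -3.7]
opening: 0.456
clock: 8.98
eef_pos: [419.7, 288.0, 214.7]
tcp_rot: [-1.571, 0.032, 0.361]
contact_force: [0.0, -0.9, -4.3]
opening: 0.454
[419.66656678 287.76228476 214.71657072] [-1.57085683  0.03261322  0.35759802] [ 0.28020912  0.28517204 -2.88124727]
```

View pics/c9.png

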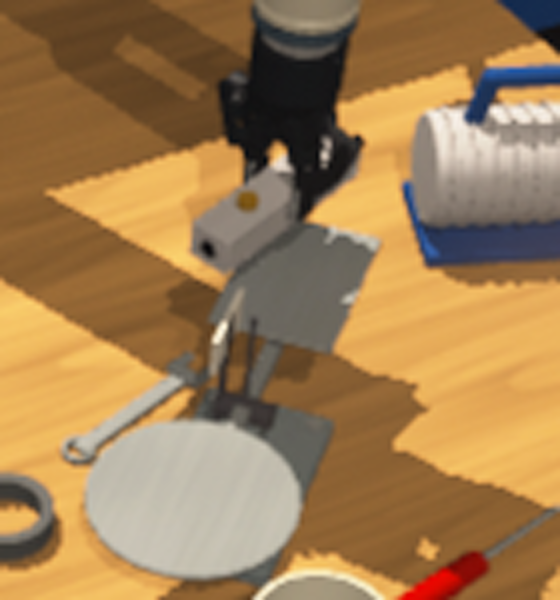

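```bash
python3 -m crank '[[0,-5.5,-1,0,0,0,-0.6],[0,-5.5,-0.8,0,0,0,-0.6],[0,-5.5,0,0,0,0,-0.6],[0,-4,0,0.5,0,0,-0.6],[0,0,0,1,0,0.2,-0.6],[0,0,0,0.7,0,0,-0.6],[0,0,0,0.2,0,0,-0.6],[0,0,0,0,0,0,-0.6],[0,0,0,0,0,0,-0.6],[0,0,0,0,0,0,-0.6]]'
python3 -c "
from h import *
grab('side','10')
im,_=grab('scene','10');crop(im,260,60,400,210,4,'c10')
im,_=grab('wrist','10')
s=r.sense();print(s['eef_pos'],s['tcp_rot'],s['contact_force'])
print(onz('scene',308.3,184.5,133))"
```

```text
clock: 9.92
eef_pos: [437.4, 301.5, 210.7]
tcp_rot: [-1.568, 0.007, 0.691]
contact_force: [1.3, -0.5, -3.1]
opening: 0.459
[437.2895993  301.38599411 210.87328671] [-1.56825676  0.00674685  0.69168051] [ 0.61200648  0.4686807  -3.27906043]
[631.1 100.9 133. ]
```

View pics/c10.png

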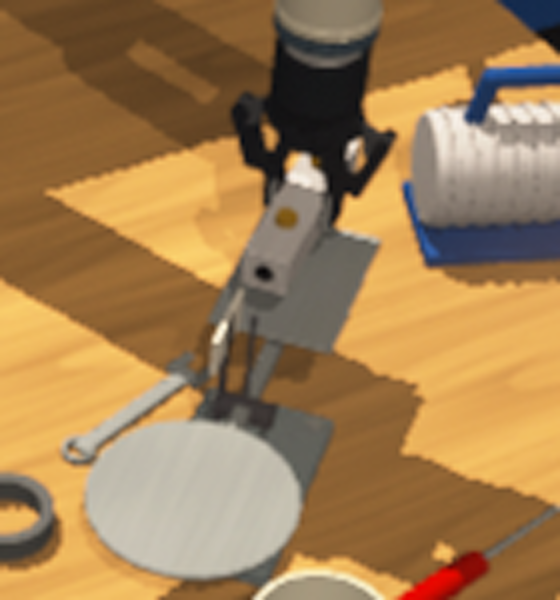

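View pics/wrist10.png

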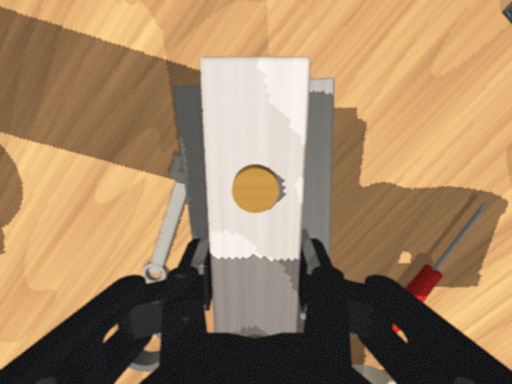

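View pics/side10.png

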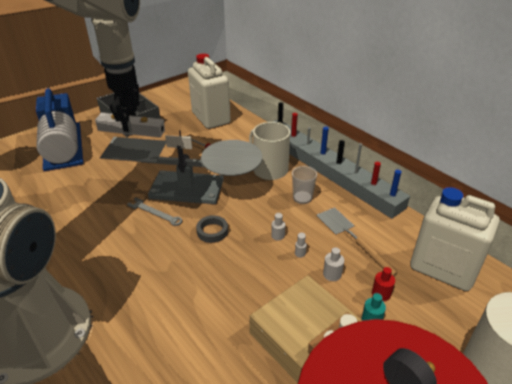

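Run:
```python
from h import *
a=onz("wrist",175,87,133);b=onz("wrist",333,79,133);print(a,b,np.linalg.norm(a-b))
d=(b-a)[:2];d/=np.linalg.norm(d);n=np.array([-d[1],d[0]]);c=(a+b)[:2]/2-80*n
print("centre",c,"yaw",np.degrees(np.arctan2(d[1],d[0])))
s=r.sense();y=s["tcp_rot"][2];e=c-s["eef_pos"][:2];print(y*57.3,"tool dx,dz",e@[np.cos(y),np.sin(y)],e@[-np.sin(y),np.cos(y)])
```

```text
[344.  328.8 133. ] [422.3 400.4 133. ] 106.10113100245444
centre [437.13622942 305.56198654] yaw 42.44078457354938
39.63329338925697 tool dx,dz 2.54546147589661 3.3140701570760003
```

```bash
python3 -m crank '[[0,-2.5,0,0.2,0.4,0.3,-0.6],[0,0,0,0.1,0.8,0,-0.6],[0,0,0,0,1,0,-0.6],[0,0,0,0,1,0,-0.6],[0,0,0,0,1,0,-0.6],[0,0,0,0,0.8,0,-0.6],[0,0,0,0,0.5,0,-0.6],[0,0,0,0,0.3,0,-0.6],[0,0,0,0,0.3,0,-0.6],[0,0,0,0,0,0,-0.6]]'
python3 -m crank '[[0,0,0,0,0.3,0,-0.6],[0,0,0,0,0.3,0,-0.6],[0,0,0,0,0.3,0,-0.6],[0,0,0,0,0.3,0,-0.6],[0,0,0,0,0.3,0,-0.6],[0,0,0,0,0.2,0,-0.6],[0,0,0,0,0.2,0,-0.6],[0,0,0,0,0.1,0,-0.6],[0,0,0,0,0,0,-0.6],[0,0,0,0,0,0,-0.6]]'
python3 -c "
from h import *
im,_=grab('side','11');crop(im,70,60,290,220,3.6,'c11')
s=r.sense();print(s['eef_pos'],s['tcp_rot'],s['contact_force'])"
```

```text
clock: 10.9
eef_pos: [436.5, 304.5, 143.1]
tcp_rot: [-1.568, 0.008, 0.731]
contact_force: [-0.4, -0.4, -2.5]
opening: 0.458
clock: 11.73
eef_pos: [437.9, 305.0, 123.4]
tcp_rot: [-1.569, 0.005, 0.731]
contact_force: [-0.6, -1.0, 0.5]
opening: 0.457
[437.90236915 304.97086996 123.35915826] [-1.56943539  0.00454994  0.73111901] [-1.38387116 -1.37810255  0.32466335]
```

View pics/c11.png

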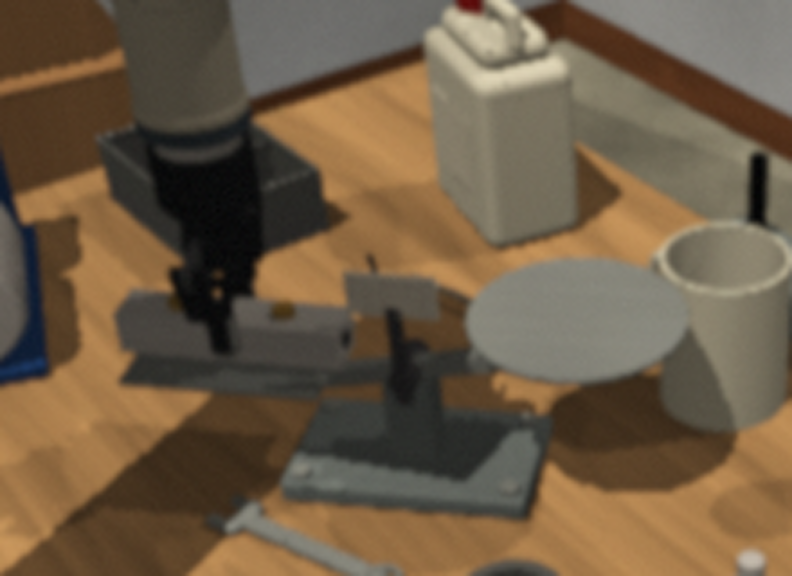

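```bash
python3 -m crank '[[0,0,0,0,0,0,0.0],[0,0,0,0,0,0,0.2],[0,0,0,0,0,0,0.5],[0,0,0,0,0,0,0.6],[0,0,0,0,0,0,0.6],[0,0,0,0,0,0,0.6],[0,0,0,0,-0.5,0,0.6],[0,0,0,0,-1.5,0,0.6],[0,0,0,0,-3,0,0.6],[0,0,0,0,-3,0,0.6]]'
python3 -c "
from h import *
im,_=grab('side','12');crop(im,70,60,290,220,3.6,'c12')
im,_=grab('scene','12');crop(im,260,60,400,210,4,'c13')
im,_=grab('wrist','12')
s=r.sense();print(s['eef_pos'],s['tcp_rot'],s['contact_force'])"
```

```text
clock: 12.62
eef_pos: [435.4, 303.6, 201.0]
tcp_rot: [-1.567, 0.014, 0.731]
contact_force: [1.7, 0.6, -0.6]
opening: 0.798
[437.33119773 305.01469297 203.03893004] [-1.56811656  0.00701079  0.73091296] [ 0.24714137 -0.93830805 -1.09613912]
```

View pics/c12.png

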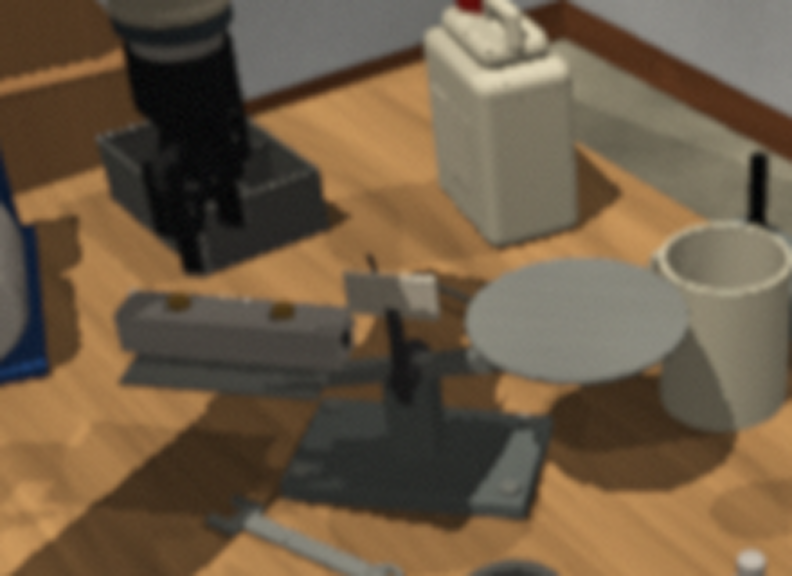

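View pics/wrist12.png

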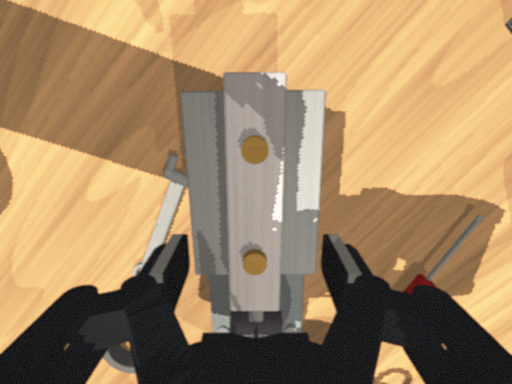

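```bash
python3 -m crank '[[0,3,0,0,-1.5,0,1],[0,7,0,-1.7,-1.5,-2.5,1],[0,7,0,-1.7,0,-2.5,1],[0,7,0,-1.4,0,-2.7,1],[0,7,0,-1.1,0,-2.8,1],[0,7,0,-0.7,0,-2.9,1],[0,4,0,-0.3,0,-3,1],[0,0,0,0,0,-3.5,1],[0,0,0,1,0,-3.5,1],[0,0,0,1.6,0,-3.6,1]]'
python3 -m crank '[[0,0,0,1.6,0,-3.6,1],[0,0,0,1.6,0,-3.6,1],[0,0,0,1.6,0,-3.6,1],[0,0,0,1.6,0,-3.6,1],[0,0,0,1.6,0,-3.6,1],[0,0,0,1.6,0,-3.6,1],[0,0,0,1.6,0,-3.6,1],[0,0,0,1.6,0,-2.6,1],[0,0,0,1,0,-1,1],[0,0,0,0,0,0,1]]'
python3 -c "
from h import *
im,_=grab('wrist','13')
s=r.sense();print(s['eef_pos'],s['tcp_rot'],s['contact_force'])"
```

```text
clock: 13.6
eef_pos: [448.3, 11.6, 228.4]
tcp_rot: [-1.574, 0.015, -0.025]
contact_force: [1.4, 0.2, 0.3]
opening: 1.003
clock: 14.43
eef_pos: [577.6, -302.6, 215.9]
tcp_rot: [-1.572, 0.025, -0.031]
contact_force: [-0.9, 0.8, -0.2]
opening: 0.997
[ 576.5409345  -301.51703428  215.58247851] [-1.57115266  0.02653668 -0.03099331] [-0.55725563  0.08890632 -0.4401049 ]
```

View pics/wrist13.png

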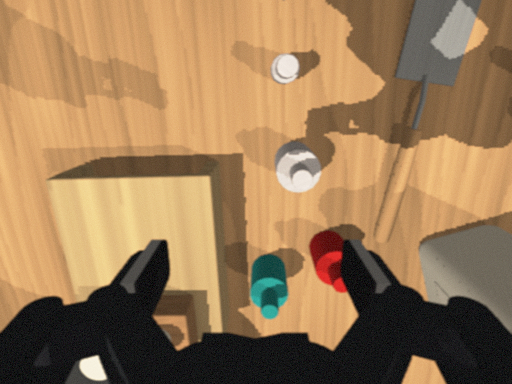

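Run:
```python
from h import *
im=cv2.imread("pics/wrist13.png");crop(im,250,120,370,310,3,"c14")
s=r.sense();print(s["eef_pos"],s["tcp_rot"])
print(onz("wrist",302,177,84),onz("wrist",299,169,54))
print("red",onz("wrist",343,280,84),"teal",onz("wrist",269,308,84),"60",onz("wrist",288,66,66))
```

```text
[ 576.5409345  -301.51703428  215.58247851] [-1.57115266  0.02653668 -0.03099331]
[ 616.6 -300.4   84. ] [ 617.3 -300.6   54. ]
red [ 660.7 -411.9   84. ] teal [ 583.9 -446.3   84. ] 60 [ 604.8 -203.5   66. ]
```

View pics/c14.png

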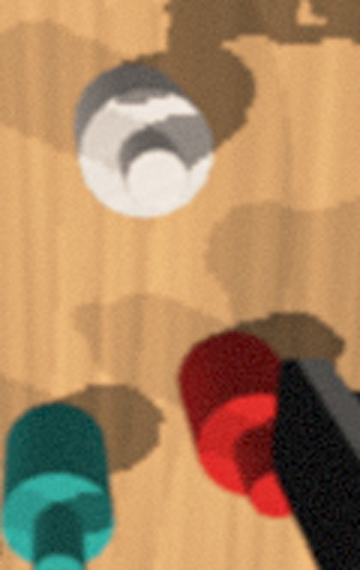

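```bash
python3 -m crank '[[0,-1.8,-1.5,1.2,0,0,1],[0,0,0,1.6,1,0.1,1],[0,0,0,1,1.5,0,1],[0,0,0,0.2,2,0,1],[0,0,0,0,2,0,1],[0,0,0,0,2,0,1],[0,0,0,0,1.5,0,1],[0,0,0,0,1,0,1],[0,0,0,0,0.5,0,1],[0,0,0,0,0,0,1]]'
python3 -c "
from h import *
im,_=grab('wrist','15')
s=r.sense();print(s['eef_pos'],s['tcp_rot'],s['contact_force'])"
```

```text
clock: 15.32
eef_pos: [609.7, -287.7, 91.3]
tcp_rot: [-1.563, 0.01, 0.007]
contact_force: [-0.9, 0.4, 0.0]
opening: 0.998
[ 609.9687525  -287.81422917   91.85609581] [-1.56340204  0.0093247   0.00732976] [-0.46903735  0.60205746 -0.35063872]
```

View pics/wrist15.png

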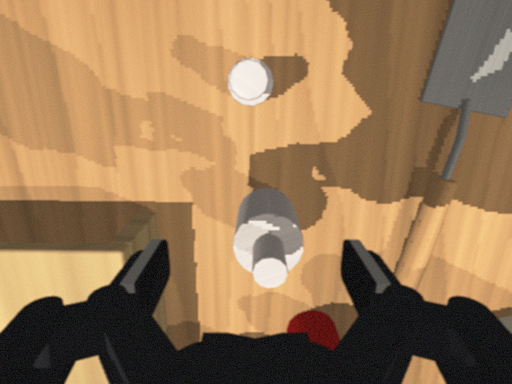

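```bash
python3 - <<'E'
from h import *
print(onz("wrist",270,272,84),onz("wrist",268.5,242,54))
E
python3 -m crank '[[0,0,-0.4,0.4,0,-0.7,1],[0,0,0,0.2,0,-0.4,1],[0,0,0,0,0.7,0,1],[0,0,0,0,0.7,0,1],[0,0,0,0,0.5,0,1],[0,0,0,0,0.2,0,1],[0,0,0,0,0,0,1],[0,0,0,0,0,0,1],[0,0,0,0,0,0,1],[0,0,0,0,0,0,1]]'
python3 -c "
from h import *
im,_=grab('wrist','16')
s=r.sense();print(s['eef_pos'],s['tcp_rot'],s['contact_force'])"
```

```text
[ 618.4 -303.9   84. ] [ 618.5 -301.7   54. ]
clock: 16.2
eef_pos: [618.8, -301.2, 72.7]
tcp_rot: [-1.566, -0.004, 0.007]
contact_force: [0.4, 1.0, -0.5]
opening: 1.004
[ 618.83556361 -301.15533486   72.77686612] [-1.56624858 -0.00405654  0.00676892] [-0.32149466 -0.14781135 -0.14599536]
```

View pics/wrist16.png

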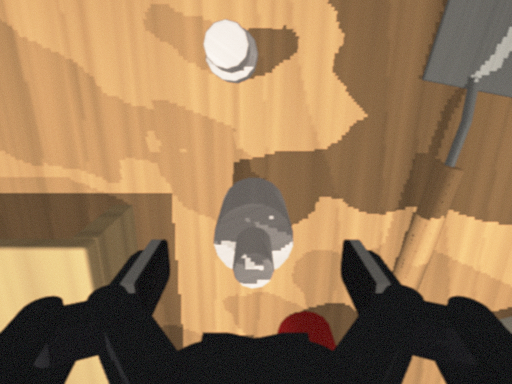

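```bash
python3 -m crank '[[0,0,0,0,0.4,0,1],[0,0,0,0,0,0,1],[0,0,0,0,0,0,0],[0,0,0,0,0,0,-1],[0,0,0,0,0,0,-1],[0,0,0,0,0,0,-1],[0,0,0,0,0,0,-1],[0,0,0,0,0,0,-1],[0,0,0,0,0,0,-1],[0,0,0,0,0,0,-1]]' 50
python3 -m crank '[[0,0,0,0,-0.3,0,-1],[0,0,0,0,-1,0,-1],[0,0,0,0,-2,0,-1],[0,0,0,0,-3,0,-1],[0,0,0,0,-3,0,-1],[0,0,0,0,-3,0,-1],[0,0,0,0,-3,0,-1],[0,0,0,0,-2,0,-1],[0,0,0,0,-0.5,0,-1],[0,0,0,0,0,0,-1]]'
python3 -c "
from h import *
im,_=grab('wrist','17')
s=r.sense();print(s['eef_pos'],s['tcp_rot'],s['contact_force'])"
```

```text
clock: 17.08
eef_pos: [619.1, -301.1, 68.9]
tcp_rot: [-1.567, -0.005, 0.007]
contact_force: [-0.3, -0.6, -0.1]
opening: 0.217
clock: 17.92
eef_pos: [615.6, -300.6, 256.9]
tcp_rot: [-1.564, 0.001, 0.007]
contact_force: [-0.4, 0.3, -3.2]
opening: 0.213
[ 615.54259648 -300.59996761  256.30567774] [-1.56361046e+00  1.34034834e-03  6.97287632e-03] [-0.04337361 -0.02246031 -1.1173449 ]
```

View pics/wrist17.png

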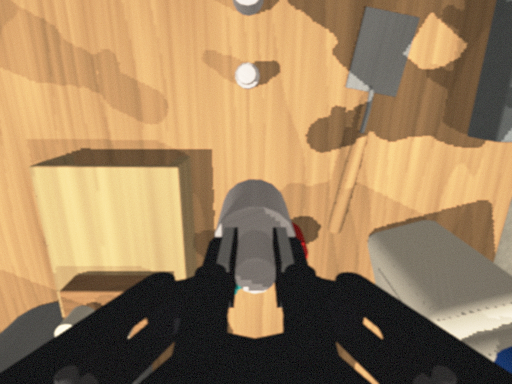

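```bash
python3 -m crank '[[0,0,0,0,-0.7,1,-1],[0,0,0,0.1,-0.7,2.5,-1],[0,0,0,0.1,-0.1,4,-1],[0,0,0,0.1,-0.1,4.1,-1],[0,0,0,0.1,-0.1,4.1,-1],[0,0,0,0.1,-0.1,4.1,-1],[0,0,0,0.1,-0.1,4.1,-1],[0,0,0,0.1,-0.1,4.1,-1],[0,0,0,0.1,0,3.5,-1],[0,0,0,0,0,2,-1]]'
python3 -m crank '[[0,0,0,0,0,1,-1],[0,0,0,0,0,0,-1],[0,0,0,0,0,0,-1],[0,0,0,0,0,0,-1],[0,0,0,0,0,0,-1],[0,0,0,0,0,0,-1],[0,0,0,0,0,0,-1],[0,0,0,0,0,0,-1],[0,0,0,0,0,0,-1],[0,0,0,0,0,0,-1]]'
python3 -c "
from h import *
im,_=grab('wrist','18')
s=r.sense();print(s['eef_pos'],s['tcp_rot'],s['contact_force'])
im,_=grab('scene','18');crop(im,220,60,400,240,3.3,'c18')"
```

```text
clock: 18.8
eef_pos: [612.1, 44.1, 264.5]
tcp_rot: [-1.558, 0.027, -0.002]
contact_force: [-0.4, -0.1, -2.2]
opening: 0.215
clock: 19.63
eef_pos: [608.6, 53.9, 259.6]
tcp_rot: [-1.56, 0.036, -0.002]
contact_force: [0.5, -0.1, -2.4]
opening: 0.217
[608.60361953  53.90075331 259.59720412] [-1.55989312  0.03632024 -0.00227191] [-0.12339209  0.55723953 -3.09467886]
```

View pics/wrist18.png

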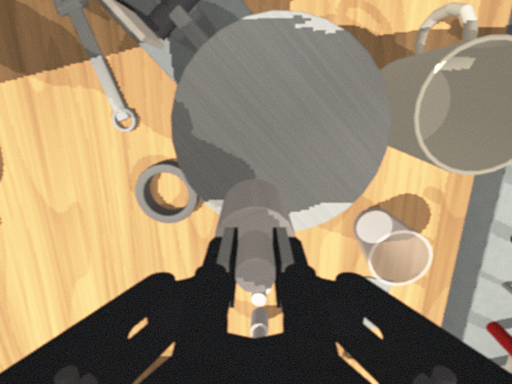

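View pics/c18.png

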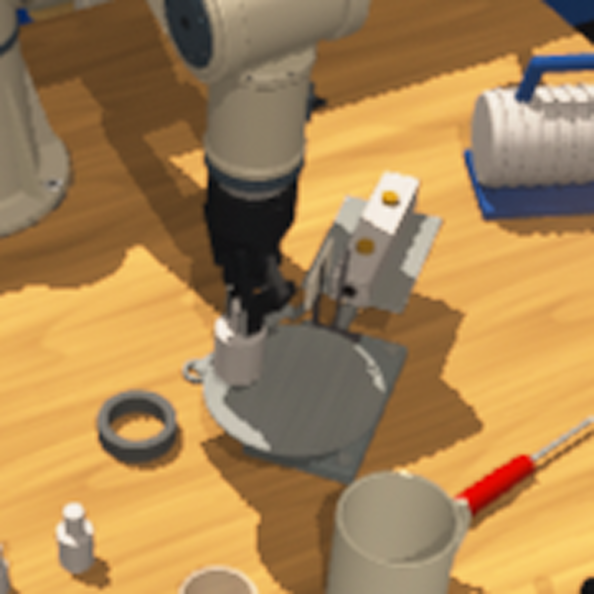

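Run:
```python
from h import *
im=cv2.imread("pics/wrist18.png")
pts=[(172,113),(390,113),(196,60),(371,60),(280,11)]
P=np.array([onz("wrist",*p,161)[:2] for p in pts]);print(P)
A=np.c_[2*P,np.ones(len(P))];x=np.linalg.lstsq(A,(P**2).sum(1),rcond=None)[0];print("centre",x[:2],"R",np.sqrt(x[2]+x[:2]@x[:2]))
```

```text
[[541.4 117.1]
 [706.3 117.3]
 [562.2 154.7]
 [688.1 154.1]
 [622.5 185.7]]
centre [624.23125646 101.05293689] R 83.55236084311944
```

```bash
python3 -m crank '[[-0.4,0,-1.4,0.5,0,0.5,-1],[0,0,-0.9,0.6,0,0.5,-1],[0,0,0,0.3,0.3,0.1,-1],[0,0,0,0,0.4,0,-1],[0,0,0,0,0.4,0,-1],[0,0,0,0,0.4,0,-1],[0,0,0,0,0.3,0,-1],[0,0,0,0,0,0,-1],[0,0,0,0,0,0,-1],[0,0,0,0,0,0,-1]]'
python3 -c "
from h import *
s=r.sense();print(s['eef_pos'],s['tcp_rot'],s['contact_force'])
im,_=grab('side','19');crop(im,70,60,290,220,3.6,'c19')"
```

```text
clock: 20.57
eef_pos: [622.9, 65.4, 238.5]
tcp_rot: [-1.567, -0.002, -0.002]
contact_force: [-0.6, -0.4, -2.5]
opening: 0.213
[622.85305897  65.37748174 238.51775122] [-1.56684016 -0.00203922 -0.00200119] [-0.63651757 -0.35916242 -2.47118127]
```

View pics/c19.png

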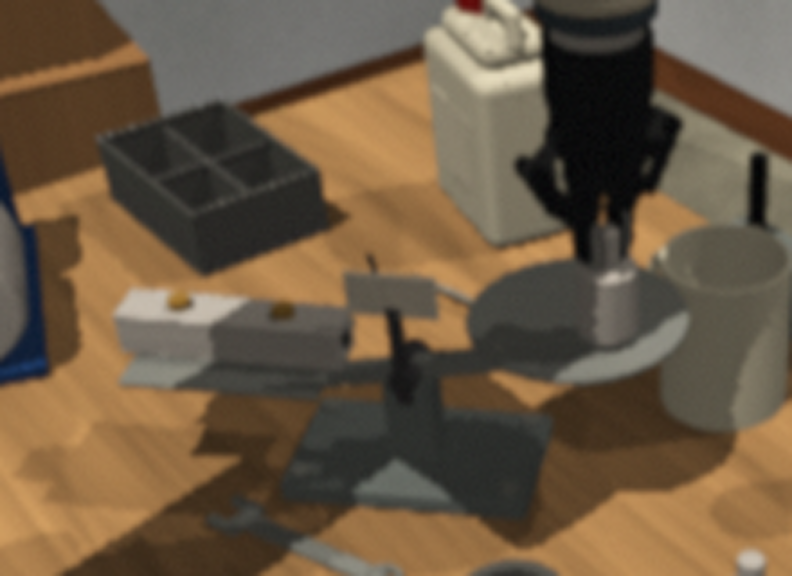

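```bash
python3 -m crank '[[0,0,0,0,0.3,0,-1],[0,0,0,0,0.3,0,-1],[0,0,0,0,0.3,0,-1],[0,0,0,0,0.3,0,-1],[0,0,0,0,0.3,0,-1],[0,0,0,0,0.3,0,-1],[0,0,0,0,0.3,0,-1],[0,0,0,0,0.3,0,-1],[0,0,0,0,0.2,0,-1],[0,0,0,0,0.1,0,-1]]'
python3 -m crank '[[0,0,0,0,0,0,-1],[0,0,0,0,0,0,-1],[0,0,0,0,0,0,-1],[0,0,0,0,0,0,-1],[0,0,0,0,0,0,-0.45],[0,0,0,0,0,0,-0.4],[0,0,0,0,0,0,-0.3],[0,0,0,0,0,0,-0.2],[0,0,0,0,0,0,0],[0,0,0,0,0,0,0]]'
python3 -c "
from h import *
s=r.sense();print(s['eef_pos'],s['tcp_rot'],s['contact_force'])
im,_=grab('side','20');crop(im,70,60,290,220,3.6,'c20')"
```

```text
clock: 21.45
eef_pos: [625.0, 64.2, 211.4]
tcp_rot: [-1.569, -0.008, -0.002]
contact_force: [-0.1, -1.8, 1.0]
opening: 0.219
clock: 22.28
eef_pos: [625.0, 65.4, 211.6]
tcp_rot: [-1.567, -0.008, -0.002]
contact_force: [0.2, -0.3, -0.5]
opening: 0.501
[625.03786228  65.42331784 211.55985988] [-1.56658039 -0.00779204 -0.00203093] [ 0.15481611 -0.31315391 -0.46590215]
```

View pics/c20.png

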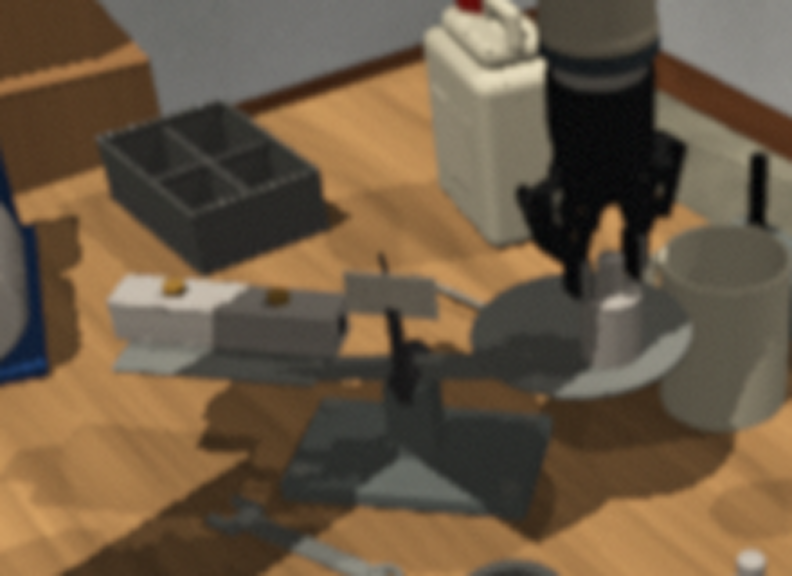

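```bash
python3 -m crank '[[0,0,0,0,-0.5,0,0.1],[0,0,0,0,-1,0,0.1],[0,0,0,0,-2,0,0.1],[0,0,0,0,-2,0,0.2],[0,0,0,0,-1.5,0,0.5],[0,0,0,0,-0.5,-1,1],[0,0,0,0,0,-2.5,1],[0,0,0,0,0,-3.5,1],[0,0,0,0,0,-4,1],[0,0,0,0,0,-4,1]]'
python3 -c "
from h import *
s=r.sense();print(s['eef_pos'],s['tcp_rot'],s['contact_force'])
im,_=grab('side','21');crop(im,70,60,290,220,3.6,'c21')
im,_=grab('scene','21');crop(im,240,90,380,220,5,'c22')"
```

```text
clock: 23.17
eef_pos: [624.3, -84.5, 294.4]
tcp_rot: [-1.565, -0.01, 0.008]
contact_force: [1.3, 0.4, 0.2]
opening: 1.0
[624.29390676 -84.46527294 294.42901493] [-1.5648336  -0.01030313  0.00811574] [1.32943408 0.43253908 0.17903633]
```

View pics/c21.png

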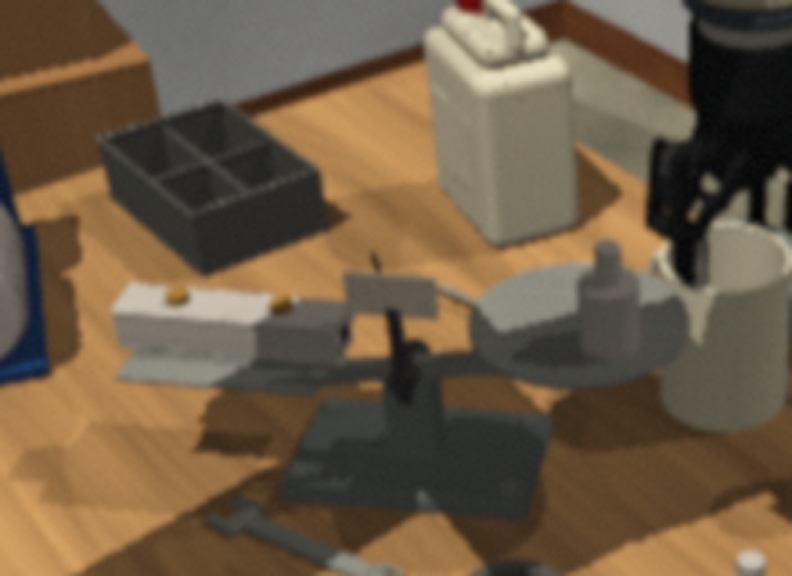

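View pics/c22.png

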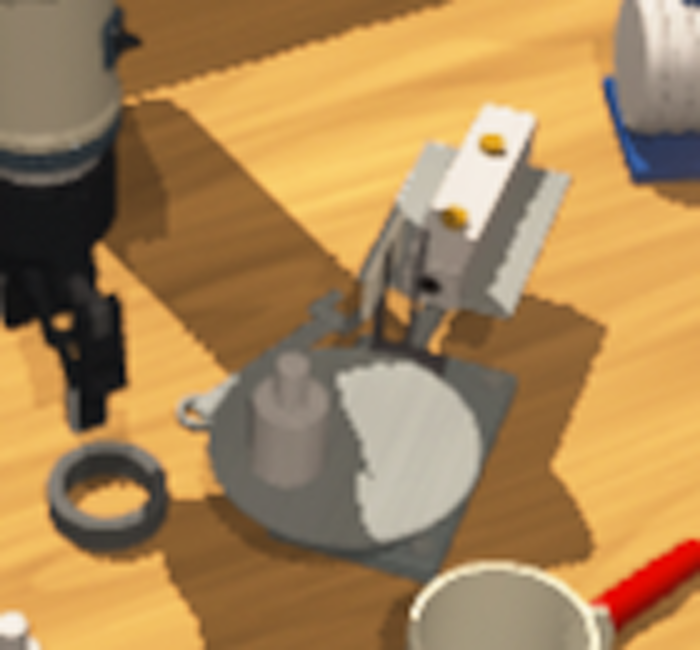

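```bash
python3 -m crank '[[0,0,0.5,-0.4,0.5,-0.5,1],[0,0,0,-0.6,1.5,-1,1],[0,0,0,-0.4,2,-0.5,1],[0,0,0,0,2,0,1],[0,0,0,0,2,0,1],[0,0,0,0,1.5,0,1],[0,0,0,0,1,0,1],[0,0,0,0,0,0,1],[0,0,0,0,0,0,1],[0,0,0,0,0,0,1]]'
python3 -c "
from h import *
s=r.sense();print(s['eef_pos'],s['tcp_rot'],s['contact_force'])
im,_=grab('wrist','22')
im,_=grab('side','22');crop(im,70,60,290,220,3.6,'c23')"
```

```text
clock: 24.1
eef_pos: [606.4, -110.4, 184.2]
tcp_rot: [-1.567, 0.003, 0.003]
contact_force: [0.1, -0.1, 0.5]
opening: 1.005
[ 606.41350458 -110.42126678  184.22128802] [-1.56692023  0.00308051  0.00303986] [ 0.09902664 -0.07877356  0.49596801]
```

View pics/wrist22.png

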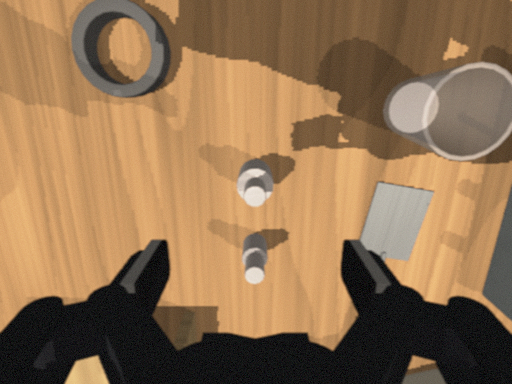

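View pics/c23.png

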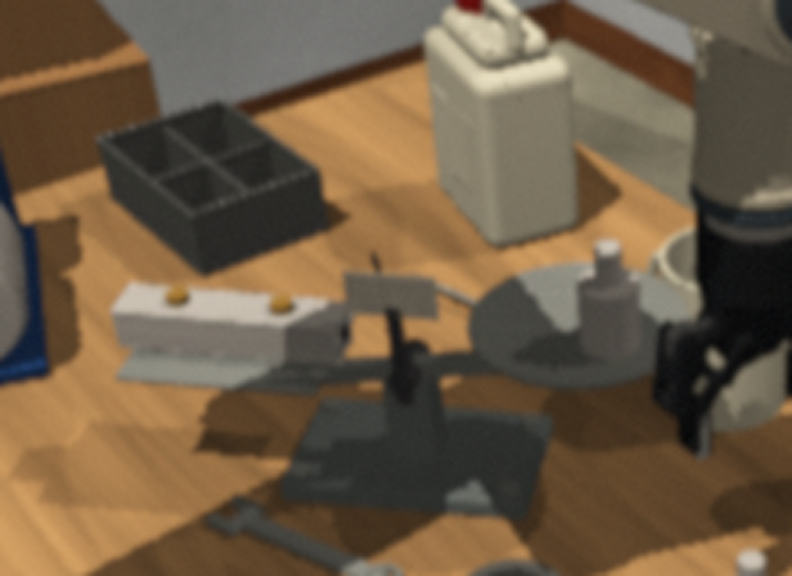

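Run:
```python
from h import *
im=cv2.imread("pics/wrist22.png");crop(im,210,140,300,300,3.5,"c24")
print(onz("wrist",255,196,74),onz("wrist",255,184,44),"60",onz("wrist",255,274,66))
```

```text
[ 607.  -119.3   74. ] [ 606.9 -117.7   44. ] 60 [ 607.3 -203.4   66. ]
```

View pics/c24.png

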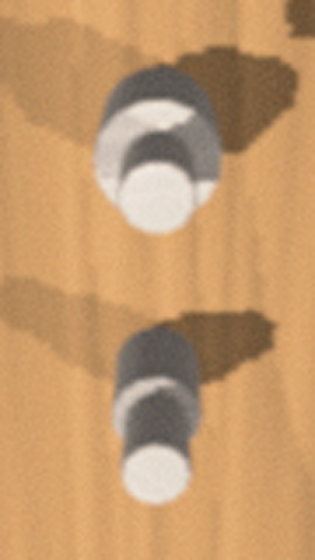

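```bash
python3 -m crank '[[0,0,0,0,1,-0.4,1],[0,0,0,0,1.5,-0.3,1],[0,0,0,0,2,0,1],[0,0,0,0,2.5,0,1],[0,0,0,0,2,0,1],[0,0,0,0,1.5,0,1],[0,0,0,0,1,0,1],[0,0,0,0,0.4,0,1],[0,0,0,0,0,0,1],[0,0,0,0,0,0,1]]'
python3 -c "
from h import *
s=r.sense();print(s['eef_pos'],s['tcp_rot'],s['contact_force'])
im,_=grab('wrist','25')"
```

```text
clock: 25.03
eef_pos: [612.8, -120.5, 65.0]
tcp_rot: [-1.571, -0.012, 0.004]
contact_force: [0.9, -0.4, 1.1]
opening: 1.003
[ 612.81883728 -120.47167275   64.99708269] [-1.57055646 -0.01234511  0.00365417] [ 0.85223168 -0.36096236  1.12173832]
```

View pics/wrist25.png

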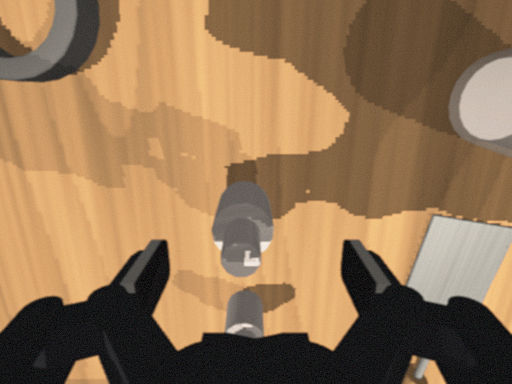

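Aligned to within 6 mm; correct, lower 5 mm, close and lift.

```bash
python3 -m crank '[[0,0,0.7,-0.4,0.3,0.2,1],[0,0,0,-0.1,0.2,0,1],[0,0,0,0,0,0,1],[0,0,0,0,0,0,0],[0,0,0,0,0,0,-1],[0,0,0,0,0,0,-1],[0,0,0,0,0,0,-1],[0,0,0,0,0,0,-1],[0,0,0,0,0,0,-1],[0,0,0,0,0,0,-1]]' 50
python3 -m crank '[[0,0,0,0,-0.3,0,-1],[0,0,0,0,-1,0,-1],[0,0,0,0,-2,0,-1],[0,0,0,0,-3,0,-1],[0,0,0,0,-3.2,0,-1],[0,0,0,0,-3.2,0,-1],[0,0,0,0,-3.2,0,-1],[0,0,0,0,-3,0,-1],[0,0,0,0,-2,0,-1],[0,0,0,0,-0.5,0,-1]]'
python3 -c "
from h import *
im,_=grab('wrist','26')
s=r.sense();print(s['eef_pos'],s['tcp_rot'],s['contact_force'])"
```

```text
clock: 25.92
eef_pos: [609.9, -118.7, 63.7]
tcp_rot: [-1.572, -0.005, 0.004]
contact_force: [0.4, -1.4, -1.3]
opening: 0.213
clock: 26.75
eef_pos: [605.7, -117.9, 290.1]
tcp_rot: [-1.571, 0.001, 0.004]
contact_force: [1.4, -0.5, -0.4]
opening: 0.215
[ 605.88393873 -117.95033426  289.9216989 ] [-1.57073443e+00  2.02295413e-04  3.77261599e-03] [ 1.05427953 -0.04859857  1.42392621]
```

View pics/wrist26.png

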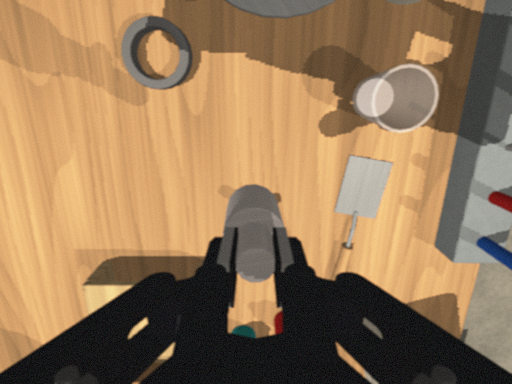

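```bash
python3 -m crank '[[0,0,0,0,-2,0,-1],[0,0,0,0,-2.5,1,-1],[0,0,0,0.2,-1.5,2.5,-1],[0,0,0,0.3,-0.2,3.5,-1],[0,0,0,0.3,-0.2,3.5,-1],[0,0,0,0.3,-0.2,3.5,-1],[0,0,0,0.3,-0.2,3.5,-1],[0,0,0,0.3,-0.1,3.2,-1],[0,0,0,0.2,0,2.5,-1],[0,0,0,0,0,1.3,-1]]'
python3 -m crank '[[0,0,0,0,0,0.3,-1],[0,0,0,0,0,0,-1],[0,0,0,0,0,0,-1],[0,0,0,0,0,0,-1],[0,0,0,0,0,0,-1],[0,0,0,0,0,0,-1],[0,0,0,0,0,0,-1],[0,0,0,0,0,0,-1],[0,0,0,0,0,0,-1],[0,0,0,0,0,0,-1]]'
python3 -c "
from h import *
im,_=grab('wrist','27')
s=r.sense();print(s['eef_pos'],s['tcp_rot'],s['contact_force'])
im,_=grab('side','27');crop(im,70,60,290,220,3.6,'c27')
im,_=grab('scene','27');crop(im,240,60,380,220,4,'c28')"
```

```text
clock: 27.63
eef_pos: [619.3, 133.4, 347.6]
tcp_rot: [-1.572, 0.018, -0.004]
contact_force: [-0.9, -0.4, -0.9]
opening: 0.214
clock: 28.47
eef_pos: [617.8, 131.6, 343.4]
tcp_rot: [-1.575, 0.024, -0.007]
contact_force: [0.1, 0.7, -1.8]
opening: 0.215
[617.8585429  131.60039036 343.37234799] [-1.57536298  0.02394069 -0.0064856 ] [-0.23533477  0.2236174  -0.23421546]
```

View pics/c27.png

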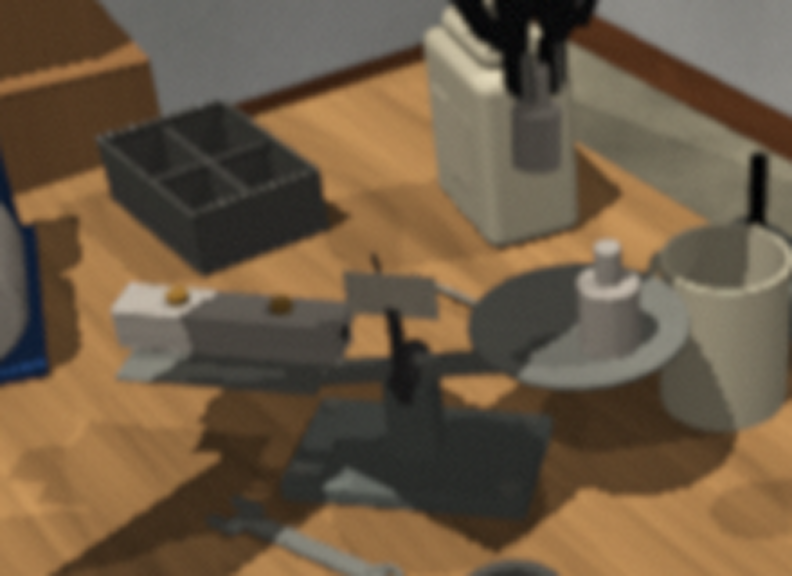

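View pics/c28.png

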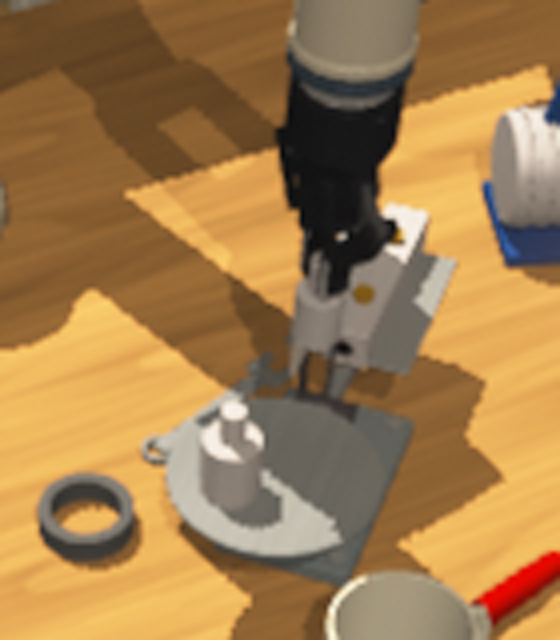

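```bash
python3 -m crank '[[0,0,-1,0.5,0.5,0.3,-1],[0,0,-0.7,0.6,1,0.3,-1],[0,0,0,0.3,1.5,0,-1],[0,0,0,0,2,0,-1],[0,0,0,0,2,0,-1],[0,0,0,0,1.5,0,-1],[0,0,0,0,1,0,-1],[0,0,0,0,0.5,0,-1],[0,0,0,0,0,0,-1],[0,0,0,0,0,0,-1]]'
python3 -c "
from h import *
im,_=grab('wrist','29')
s=r.sense();print(s['eef_pos'],s['tcp_rot'],s['contact_force'])
im,_=grab('side','29');crop(im,70,60,290,220,3.6,'c29')"
```

```text
clock: 29.45
eef_pos: [634.3, 139.1, 241.3]
tcp_rot: [-1.574, -0.011, -0.004]
contact_force: [0.8, 0.3, -1.3]
opening: 0.211
[634.38505793 139.1170184  241.57028978] [-1.57402322 -0.0117017  -0.00430238] [ 0.27039343  0.82035124 -1.63562797]
```

View pics/c29.png

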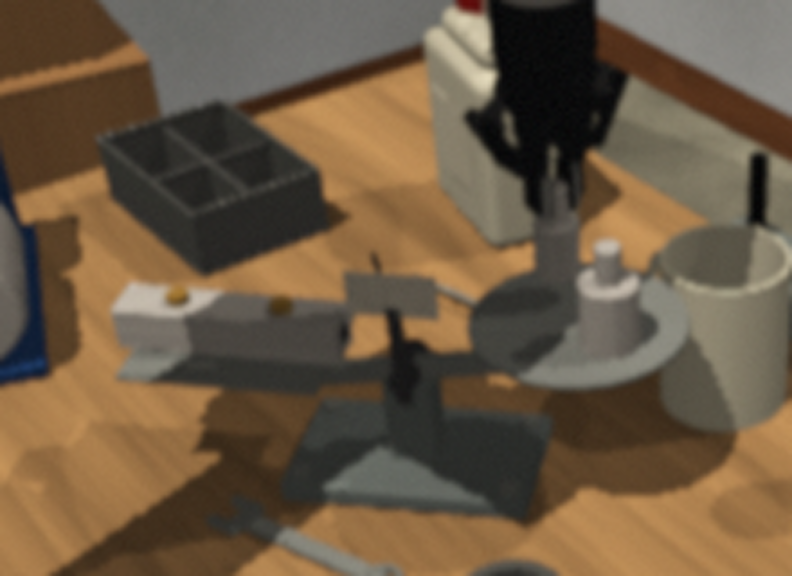

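View pics/wrist29.png

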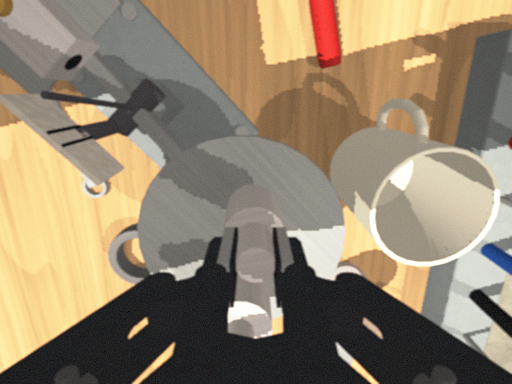

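```bash
python3 -m crank '[[0,0,0.4,0,0.6,0,-1],[0,0,0,0,0.7,0,-1],[0,0,0,0,0.5,0,-1],[0,0,0,0,0.4,0,-1],[0,0,0,0,0.4,0,-1],[0,0,0,0,0.4,0,-1],[0,0,0,0,0.4,0,-1],[0,0,0,0,0.4,0,-1],[0,0,0,0,0.3,0,-1],[0,0,0,0,0.2,0,-1]]'
python3 -c "
from h import *
s=r.sense();print(s['eef_pos'],s['tcp_rot'],s['contact_force'])
im,_=grab('side','30');crop(im,70,60,290,220,3.6,'c30')"
```

```text
clock: 30.38
eef_pos: [637.4, 139.0, 198.3]
tcp_rot: [-1.573, -0.012, -0.004]
contact_force: [-0.3, -0.3, -0.3]
opening: 0.213
[637.43355672 139.01738692 198.2655412 ] [-1.57304655 -0.01151567 -0.00446184] [-0.26140469 -0.26057088 -0.2731732 ]
```

View pics/c30.png

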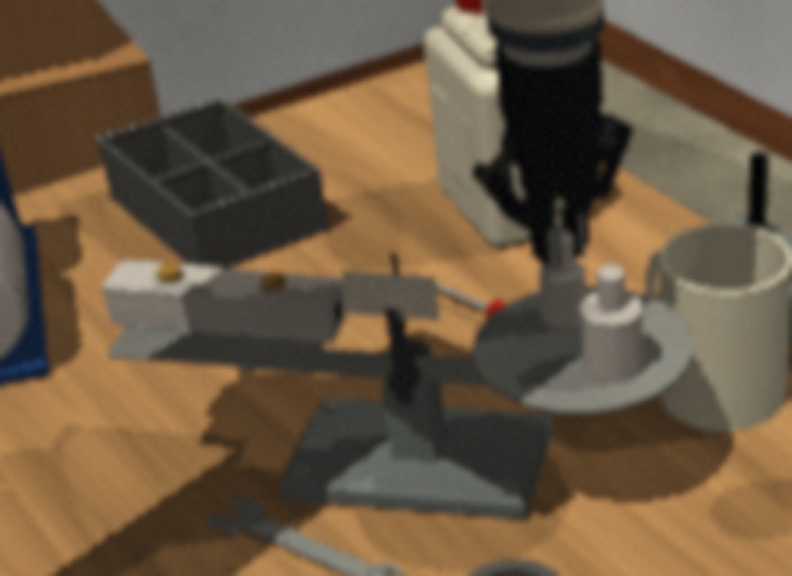

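```bash
python3 -m crank '[[0,0,0,0,0.2,0,-1],[0,0,0,0,0,0,-1],[0,0,0,0,0,0,-0.5],[0,0,0,0,0,0,-0.45],[0,0,0,0,0,0,-0.4],[0,0,0,0,0,0,-0.3],[0,0,0,0,0,0,-0.15],[0,0,0,0,0,0,0],[0,0,0,0,0,0,0],[0,0,0,0,0,0,0]]'
python3 -c "
from h import *
s=r.sense();print(s['eef_pos'],s['tcp_rot'],s['contact_force'])
im,_=grab('side','31');crop(im,70,60,290,220,3.6,'c31')"
```

```text
clock: 31.27
eef_pos: [637.3, 139.5, 196.4]
tcp_rot: [-1.572, -0.011, -0.004]
contact_force: [0.9, 0.6, 0.1]
opening: 0.504
[637.27421691 139.48336682 196.44372024] [-1.57235166 -0.01135263 -0.00445514] [0.92735674 0.5744484  0.07479484]
```

View pics/c31.png

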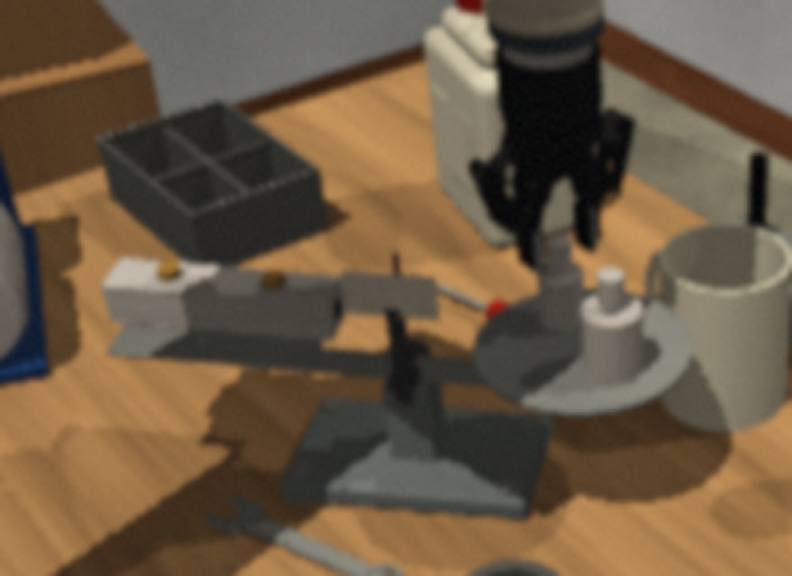

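Released and standing, beam nearly level. Raise the gripper straight up.

```bash
python3 -m crank '[[0,0,0,0,-0.5,0,0],[0,0,0,0,-1,0,0],[0,0,0,0,-2,0,0.1],[0,0,0,0,-3,0,0.1],[0,0,0,0,-3,0,0.1],[0,0,0,0,-2,0,0.1],[0,0,0,0,-2,0,0.1],[0,0,0,0,-1.5,0,0.1],[0,0,0,0,-0.5,0,0.1],[0,0,0,0,0,0,0.1]]'
python3 -m crank '[[0,0,0,-2,0,-2,0.1],[0,0,0,-2,0,-3,0.1],[0,0,0,-2,0,-3.5,0.1],[0,0,0,-1,0,-3,0.1],[0,0,0,0,0,-3,0.1],[0,0,0,0,0,-3,0.1],[0,0,0,0,0,-2,0.1],[0,0,0,0,0,-1,0.1],[0,0,0,0,0,0,0.1],[0,0,0,0,0,0,0.1]]'
python3 -c "
from h import *
s=r.sense();print(s['eef_pos'],s['tcp_rot'],s['contact_force'])
im,_=grab('side','32');crop(im,70,60,290,220,3.6,'c32')
im,_=grab('scene','32');crop(im,150,90,380,270,3.4,'c33')"
```

```text
clock: 32.15
eef_pos: [634.6, 139.5, 365.3]
tcp_rot: [-1.572, -0.013, -0.005]
contact_force: [-0.1, 0.5, 0.3]
opening: 0.548
clock: 32.98
eef_pos: [556.6, -71.2, 356.9]
tcp_rot: [-1.57, -0.004, -0.002]
contact_force: [-0.1, 0.9, -0.1]
opening: 0.552
[556.59429396 -71.17861469 356.90360345] [-1.57036094 -0.00435585 -0.00195437] [-0.05964663  0.86801301 -0.13152089]
```

View pics/c32.png

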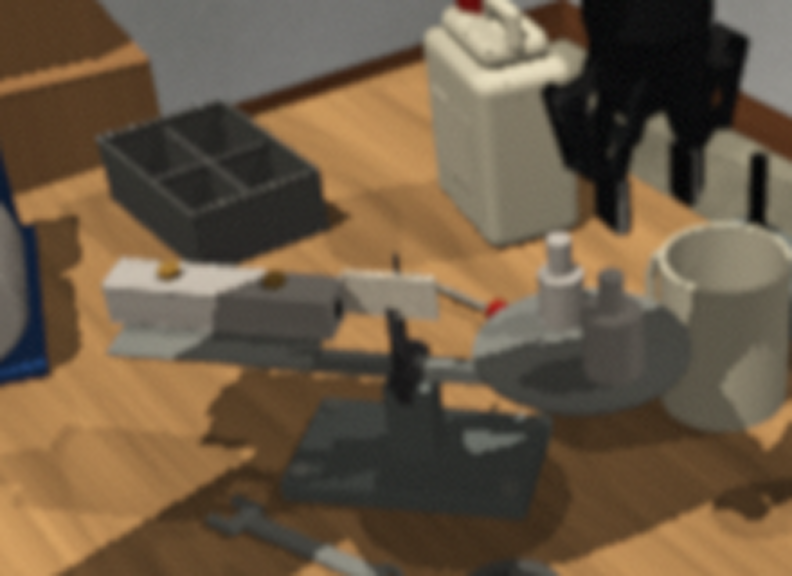

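View pics/c33.png

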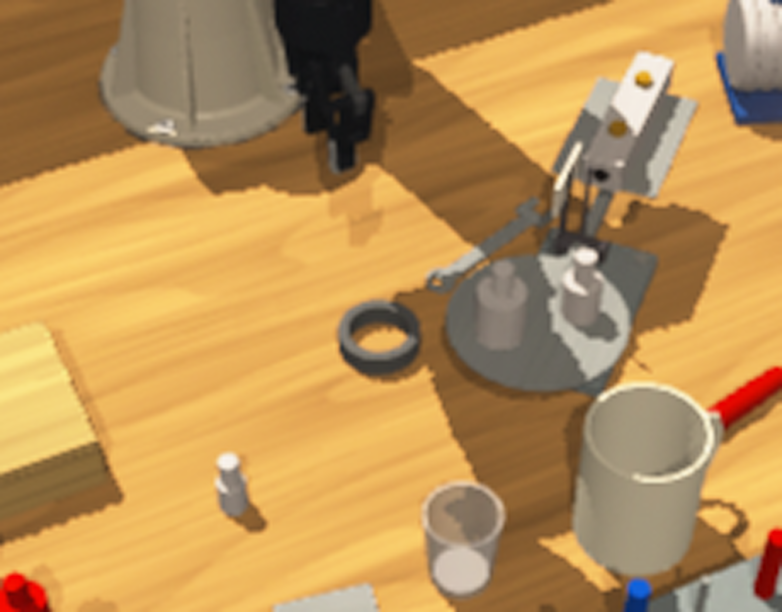

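```bash
python3 -m crank '[[0,0,0,0,0,0,0.1],[0,0,0,0,0,0,0.1],[0,0,0,0,0,0,0.1],[0,0,0,0,0,0,0.1],[0,0,0,0,0,0,0.1],[0,0,0,0,0,0,0.1],[0,0,0,0,0,0,0.1],[0,0,0,0,0,0,0.1],[0,0,0,0,0,0,0.1],[0,0,0,0,0,0,0.1]]'
python3 -c "
from h import *
a=cv2.imread('pics/side32.png');b,_=grab('side','34')
d=cv2.absdiff(a,b)[120:200,90:225];print(d.max(),d.mean())
c0=cv2.imread('pics/side0.png');crop(np.hstack([c0[110:200,90:210],b[110:200,90:210]]),0,0,240,90,3.3,'c34')
im,_=grab('scene','34');crop(im,290,110,350,170,9,'c35')"
```

```text
clock: 33.92
eef_pos: [557.5, -65.5, 356.9]
tcp_rot: [-1.569, -0.005, 0.005]
contact_force: [0.1, -0.9, 0.3]
opening: 0.554
32 1.1503703703703703
```

View pics/c34.png

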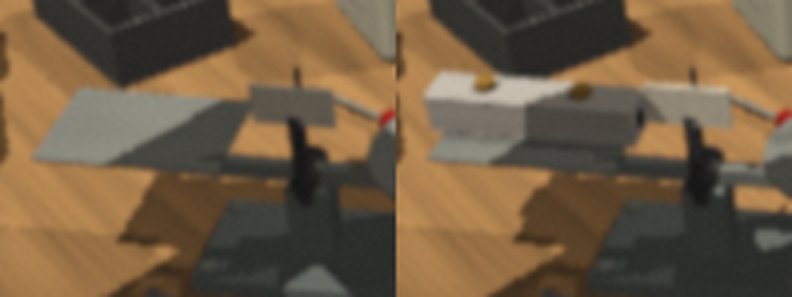

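View pics/c35.png

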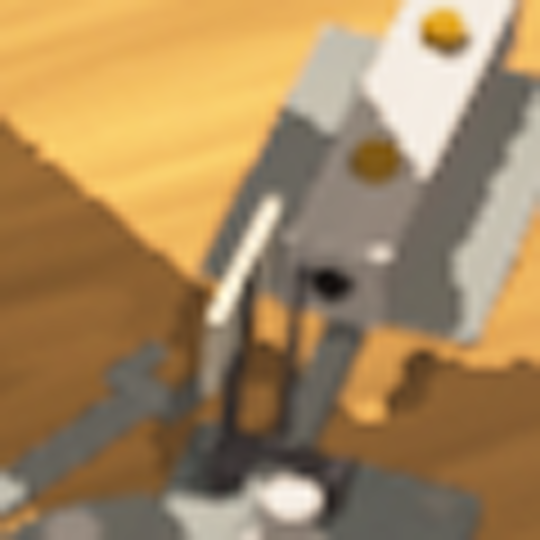

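The pan and pointer pixels match the empty, level balance, and the pointer column is unchanged: (297,70) left, (693-396=297,70) right. Nothing moved over the last 0.9 s, so I'm handing in.

```bash
python3 -c "
from rig import order
print(order.sign_off())"
```

```text
the job is handed in; nothing more can be done
None
```

The block is weighed and the job is handed in at about 34 s on the robot clock; `sign_off` gives no verdict, so the result below rests on my own last pictures.

- **Block:** I pulled it out about 144 mm by its free end and let go. I then regripped it by the middle and laid it on the centre of the rectangular pan.
- **Weights:** I stood the silver 240 g weight on the round pan first. The beam then settled at about 0.17 rad, which means roughly 120 g more was needed, so I added the 120 g weight. By that reading the block is about 360 g.
- **Left alone:** The 60 g weight still stands on the bench. The red and turquoise look-alikes were never touched.

**Last checks:**
- The pan and pointer pixels matched the empty, level balance to within about a pixel.
- They barely changed over a further 0.9 s.
- Both weights stand upright on the round pan, and the gripper is clear of everything.
- The tape, cup, jug, wrench and screwdriver look unmoved. I did not measure their positions or check the spatula at the end.

No check failed. The scene and side cameras disagreed by 3–10 mm in x on several points, so I used their mean or a wrist-camera measurement for the grasps and placings.

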